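Roll a slotted bar up to the fence, slot upwards, and bring the stop to it

ROBOT

A 7-joint arm with a two-finger parallel gripper is mounted at the origin on the work surface. World frame = base frame: x ahead of the robot, y to its left, z up, the work surface at z = 0. Lengths are in m, angles in degrees, forces in N, time in s.
With the tool pointing down it reaches from about 0.425 to 1.025 m from the base axis. Payload 3.6 kg.
Tool frame: the origin (TCP) lies midway between the tips of the shut fingers; the grasp point (between the pads) lies 19 mm behind it; y points along the fingers, x is the direction in which the jaws open and shut, and the axes are right-handed (so a half turn about y gives the same grasp; the last joint's range is limited). The gripper opens to 85 mm and grips with 20 to 120 N. Pads are 22 mm wide; open, the fingers measure 114 mm over their backs; the gripper's body (76 mm by 85 mm) begins 54 mm behind the grasp point. The pads swing forward as they close: fully open they stand 13 mm farther back than shut.
Start: joints at [68.726, 33.873, 2.773, 92.16, -1.908, 54.013, -1.931], TCP at [0.199, -0.697, 0.231] pointing down, gripper open.
Joint ranges: [-153.93, 153.93], [-27.13, 128.08], [-72.61, 78.16], [10.71, 143.7], [-87.88, 267.88], [4.46, 118.87], [-176.78, 176.78]. Speed limits (degrees/s): [147.25, 147.25, 180, 180, 180, 180, 180].

INTERFACE

Orientations are given as [roll, pitch, yaw] about the fixed x, y, z axes, in that order (R = Rz(yaw) Ry(pitch) Rx(roll)).
In Python, from plant import ctrl, eyes gives the robot as it stands. The module is installed in compiled form; this text tells all that it offers.
- The arm moves only by the tool step_arm, never from a script. Its argument "targets" is a list of rows, each a list of 4 numbers: the shift along the tool's x, y, z in mm, then the turn about the tool's y in degrees. In form: [[tx, ty, tz, turn], ...]. A call has 1 to 5 rows; each row shifts and turns the pose as measured when the row begins, along the tool's axes as they then stand; what a row does not reach is not made up. A row lasts 1/12 s, in which the tool goes at most 41.7 mm and 7.16 degrees, less where a joint would pass 70% of its speed; a pose out of reach is approached as far as the arm can. A call is refused whole if a number of a shift passes 41.7 or a number of a turn 7.16, either way. A call with a gripper value outside its range is refused whole. "gripper" is the closure, from 0 (fully open) to 1 (shut), set as the call begins (left out, the last holds). The fingers move at their own pace and stop on an object; the grip force is fixed at half the most. Time passes only in rows, so rows that do not move let the fingers close. It gives the time, the measured TCP pose, the force and the opening at its end, in the units of the state.
- ctrl.get_obs(): the state, without advancing time (a new reading comes with each control period).
- eyes.camera(name): name is "side" or "top" or "wrist"; returns a dict with "img" (420x560x3 uint8, red, green, blue), "depth" (420x560 float32, m along the optical axis (not along the pixel's ray), 0 where there is no reading), "fx", "fy", "cx", "cy" (pixels), "world_from_camera" (4x4, takes a point from camera to world coordinates). Camera axes: x right, y down, z forward; pixel columns grow to the right and rows downward; lengths in m; the calibration is good to about 2 mm. A picture is of the moment at which its call begins.
- ctrl.sign_off(): hands the job in, once; it reports no verdict.
The state is a dict: "clock": time; "q": joint angles; "qd": joint speeds; "tau": joint torques, N m; "ee_pos": TCP position; "tcp_rot": TCP orientation; "wrist_force": force on the tool from outside, world axes, zero at the start; "ft_torque": the same for the moment, N m; "grip_width": finger opening in m.
Only numpy, scipy, OpenCV 4.12 (cv2) and the standard library are available. Lean on these libraries where they do the work, as an engineer would, in place of code of your own. Each camera call takes 0.05 s, during which the arm holds its last target.

TASK

Take the slotted round wooden bar from its V rest and lay it on the jig board between the sliding stop and the two fence blocks, centred and parallel to the fence line, clear of the blocks and with its slot still facing sideways towards the stop; let go of it there. Then, with the stop still drawn back, roll the bar over the board so that it comes to rest against both fence blocks with its slot facing straight up. Finally slide the stop along its track until it just touches the bar, leave everything in place, and do not shift the other things on the bench.

Things in the scene. Friction and masses are not known exactly. Their poses are not given: they have to be found in the camera images.
- bar: Smooth round wooden bar, 50 mm thick, 200 mm long, about 0.26 kg, with one dark saw slot 7 mm wide along it (a notch in its end faces). Origin at its middle, on its axis. z runs along the bar, x points out through the slot (x up = slot up). Rolls 25 mm per radian. Starts in the V rest, axis 45 mm above the bench, slot 50 to 110 degrees from up, to the jig (-y) side.
- rest: Fixed wooden V rest: base 150 mm (along the bar) x 90 mm, two V saddles centred 65 mm either side of the middle, 37 mm tall, room for fingers between them. Origin on the bench under its middle. Its x points up, its z along the bar towards the robot.
- jig: Fixed wooden board, 240 (x) x 300 (y) x 15 mm, z up. Origin at the centre of its underside, on the bench. Two dark fence blocks, 30 x 28 mm, tops 50 mm above the bench, centred at x = -75 and +75 mm, with faces at y = +120 mm: a bar against them has its axis at y = +95 mm, 40 mm above the bench. 120 mm is free between them. The stop is at the -y end.
- stop (a joint): Sliding stop on the board: travel in m along the jig's +y, towards the fence; 0 = fully drawn back, 0.15 = end of the track. Stays where it is left; slides with about 3 N. Starts at 0 to 0.025. At value s its front face is at jig y = s - 70 mm.
- stop_face (a point): Centre of the stop's rubber front face (50 mm wide), 40 mm above the bench, axes as the jig's. A bar that touches it has its axis 25 mm ahead (+y) of it.
- stop_grip (a point): Middle of the black upright grip on the stop: 30 mm along jig x, 16 mm along jig y; this point is 70 mm above the bench, its top 87 mm. It lies 45 mm behind the stop's face; the aluminium block under it is 47 mm high above the bench.
- glue: Bystander: white plastic glue bottle, 48 mm across, 130 mm tall; origin at the centre of its underside. Leave it.
- tin: Bystander: steel can, 84 mm across, 75 mm tall; origin at the centre of its underside. Leave it.
- jar: Bystander: glass screw jar with a steel lid, 64 mm across, 90 mm tall; origin at the centre of its underside. Leave it.
- wheel: Bystander: wooden toy wheel lying flat, 70 mm across, 22 mm thick; origin at the centre of its underside. Leave it.
- block: Bystander: dark wooden block 70 x 90 x 60 mm; origin at the centre of its underside. Leave it.
- pump: Bystander: dark cast pump housing, 90 mm across, 72 mm tall, flanged spout along its +y; origin at the centre of its underside. Leave it.
- dowel: Bystander: plain round dowel lying on the bench, 30 mm thick, 170 mm long along its x, no slot; origin at the centre of its underside (on its axis). Leave it.
There are look-alikes about, which are no part of the job. Leave any blue look-alike of the bar alone.

How it is judged:
By the outcome, as a careful person would: the job done as asked, in the order asked, and still so for the second after the job is handed in, with the robot touching nothing.
It also fails if it takes over 67 s, if anything falls off the work surface, if the arm or the gripper's body presses on something with over 40 N, if the wrist force passes 120 N, or if a joint passes its speed limit or range.

## Working session

There is one attempt and no reset: what is moved stays moved. The work goes in short steps, Python scripts to look and compute and a tool call to move; the robot and the scene stay as the last step left them, time stands still between calls to the robot, and variables do not carry over. Pictures are saved under pics/ and viewed, and the job is handed in when it is done.

Besides the shell and the picture viewer there is one more tool, called after "Call:" as name(argument=value, ...) on one line, values as JSON. step_arm: Moves the arm, as the interface text tells. Its arguments: {"type":"object","properties":{"targets":{"type":"array"},"gripper":{"type":"number"}},"required":["targets"]}

```bash
mkdir -p pics; cat > h.py <<'E'
import numpy as np, cv2
from plant import ctrl, eyes
def snap(name, tag):
    c=eyes.camera(name); np.savez(f'{tag}.npz',**c)
    cv2.imwrite(f'pics/{tag}.png',c['img'][:,:,::-1]); return c
def cloud(c):
    d=c['depth']; v,u=np.mgrid[:d.shape[0],:d.shape[1]]
    p=np.stack([(u-c['cx'])/c['fx']*d,(v-c['cy'])/c['fy']*d,d,np.ones_like(d)],-1)
    return (p@np.array(c['world_from_camera']).T)[...,:3]
E
python3 - <<'E'
from h import *
print(ctrl.get_obs())
for n in ['top','side','wrist']:
    c=snap(n,n+'0'); print(n,np.round(c['world_from_camera'],3).tolist(),c['fx'])
E
```

```text
{'clock': 0.0, 'q': array([68.72483946, 33.9241203 ,  2.76800686, 92.23915185, -1.90762516,
       54.01032474, -1.92912854]), 'qd': array([ 0.07216711, -0.06826809, -0.02280839, -0.06358754,  0.00652959,
        0.01377638,  0.02092995]), 'tau': array([ 1.14219290e-04, -5.48683155e+01,  1.54649042e+00, -1.98126233e+01,
        9.28122288e-03,  8.74575722e-03, -2.57262201e-06]), 'ee_pos': array([ 0.1986057 , -0.69639122,  0.23014351]), 'tcp_rot': array([-90.00777689,   0.12724475, -74.07606568]), 'wrist_force': array([ 0.20625021,  0.46851049, -0.1486843 ]), 'ft_torque': array([-0.05320186,  0.04305907,  0.00339739]), 'grip_width': 0.08564736310044664}
top [[0.005, -0.989, 0.147, 0.342], [-1.0, -0.004, 0.01, -0.033], [-0.01, -0.147, -0.989, 1.237], [0.0, 0.0, 0.0, 1.0]] 470.4817429510103
side [[-0.978, -0.097, 0.184, 0.305], [-0.207, 0.539, -0.817, 0.873], [-0.02, -0.837, -0.547, 0.658], [0.0, 0.0, 0.0, 1.0]] 387.5485016995186
wrist [[0.276, -0.916, -0.291, 0.273], [-0.961, -0.264, -0.081, -0.676], [-0.003, 0.302, -0.953, 0.373], [0.0, 0.0, 0.0, 1.0]] 303.6787196529438
```

View pics/top0.png

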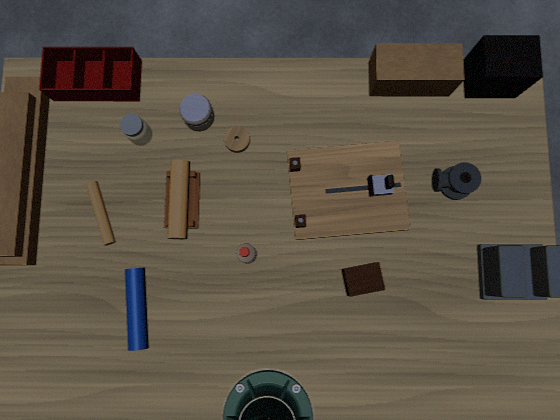

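View pics/side0.png

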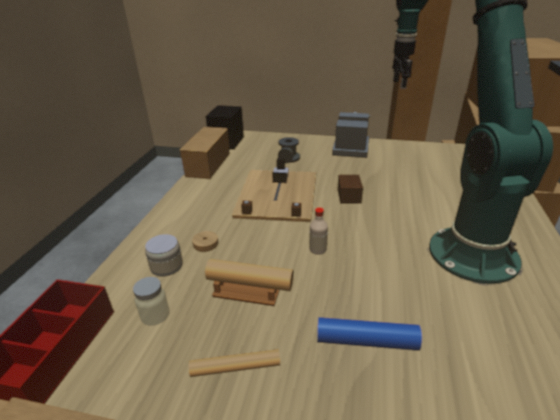

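View pics/wrist0.png

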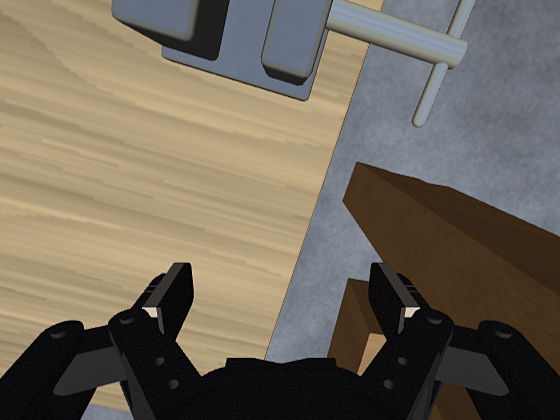

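The top view shows the bar in the V rest at about (178,198), the jig at about (349,190) with its blocks at (295,164) and (300,221), and the stop grip at about (390,183). Blue decoy at (136,308).

```bash
cat > m.py <<'E'
from h import *
c=dict(np.load('top0.npz')); P=cloud(c)
def box(u0,u1,v0,v1,z0,z1):
    q=P[v0:v1,u0:u1].reshape(-1,3); return q[(q[:,2]>z0)&(q[:,2]<z1)]
def rect(q):
    r=cv2.minAreaRect((q[:,:2]*1000).astype(np.float32)); return np.round(r[0],1),np.round(r[1],1),round(r[2],1)
b=box(155,205,150,245,0.055,0.09); print('bar',len(b),rect(b),np.percentile(b[:,2],[50,99]))
# ridge
m=b[:,:2].mean(0);_,_,vt=np.linalg.svd(b[:,:2]-m);print(m,vt[0],np.degrees(np.arctan2(vt[0][1],vt[0][0])))
t=(b[:,:2]-m)@vt[0]; w=(b[:,:2]-m)@vt[1]
for lo in np.arange(-.1,.1,.02):
    k=(t>lo)&(t<lo+.02); 
    if k.sum()>5:
        A=np.polyfit(w[k],b[k,2],2); print(round(lo,2),k.sum(),'ridge w',-A[1]/2/A[0],np.percentile(b[k,2],98))
print(t.min(),t.max())
r=box(155,205,150,245,0.02,0.038);print('rest',len(r),rect(r))
r=box(280,420,130,250,0.01,0.02);print('board',len(r),rect(r),np.median(r[:,2]))
for n,bx in dict(b1=(285,305,152,176),b2=(290,312,210,232)).items():
    r=box(*bx,0.044,0.056);print(n,len(r),rect(r),r.mean(0))
r=box(360,410,165,205,0.04,0.055);print('alu',len(r),rect(r),np.median(r[:,2]))
r=box(360,410,165,205,0.08,0.1);print('grip',len(r),rect(r),r.mean(0))
E
python3 m.py
python3 - <<'E'
import cv2
i=cv2.imread('pics/top0.png')
cv2.imwrite('pics/top0j.png',cv2.resize(i[130:250,270:430],None,fx=5,fy=5,interpolation=cv2.INTER_CUBIC))
E
```

```text
bar 1416 (array([537.8, 231.9]), array([ 48.6, 201.1]), 89.6) [0.06745633 0.07525576]
[0.53601654 0.23064266] [-0.99999939  0.00110729] 179.93655674423857
-0.1 139 ridge w -0.002179100856397587 0.0735864045400454
-0.08 137 ridge w -0.002406834048379361 0.07310234201567992
-0.06 137 ridge w -0.0027531485754691306 0.07476222892734598
-0.04 142 ridge w -0.002606712248830145 0.0751786154471511
-0.02 140 ridge w -0.0027486530596969047 0.0740303396459772
0.0 141 ridge w -0.0027260858629280403 0.07413339022761822
0.02 142 ridge w -0.0026954297412278678 0.07529341498157871
0.04 148 ridge w -0.003046192394647218 0.07357909818012143
0.06 145 ridge w -0.002979244364109558 0.07338628163480565
0.08 136 ridge w -0.0031374795882033084 0.0751505028214728
-0.10238705287465782 0.09888075748185932
rest 72 (array([542.8, 233. ]), array([ 74.3, 143.3]), 89.8)
board 8849 (array([ 571.8, -205.4]), array([240.9, 301. ]), 5.3) 0.015713366932998296
b1 119 (array([633.1, -64.5]), array([30.7, 27.8]), 6.6) [ 0.63311447 -0.06465135  0.05080515]
b2 129 (array([484.7, -78.8]), array([29.5, 28.2]), 7.3) [ 0.48448881 -0.0782472   0.0506631 ]
alu 320 (array([ 579.3, -286.8]), array([50.7, 60.7]), 4.7) 0.04779531078894306
grip 78 (array([ 580.1, -301.8]), array([29. , 16.4]), 4.7) [ 0.58049374 -0.30114339  0.08664923]
```

View pics/top0j.png

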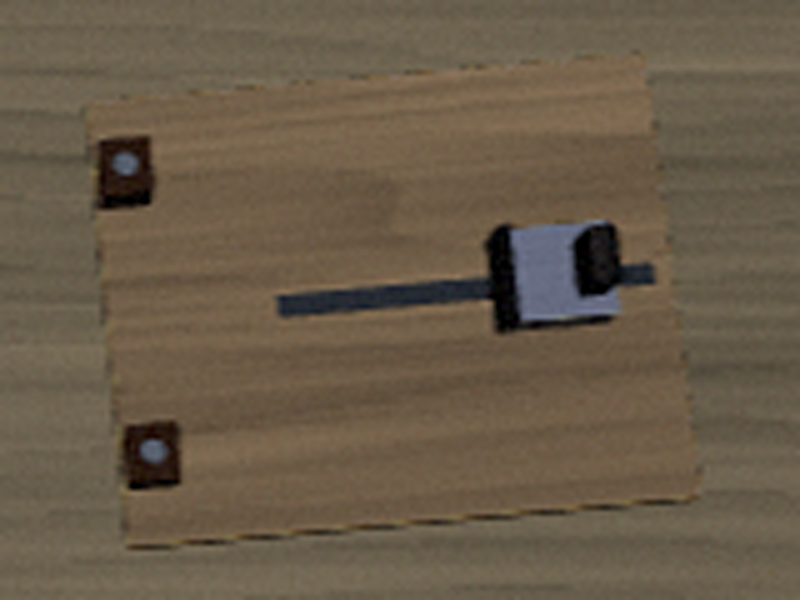

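```bash
cat > pl.py <<'E'
import sys
from h import *
from scipy.spatial.transform import Rotation as R
# usage: pl.py x y z yaw [n] [maxstep] (mm, deg)
def plan(x,y,z,yaw,n=5,ms=41,via=None):
    o=ctrl.get_obs(); p=np.array(o['ee_pos'])*1000; r=R.from_euler('xyz',o['tcp_rot'],degrees=True)
    print('t',round(o['clock'],2),'p',np.round(p,1),'rot',np.round(o['tcp_rot'],1),'F',np.round(o['wrist_force'],1),'w',round(o['grip_width']*1000,1),'q',np.round(o['q']).tolist())
    rows=[]
    T=np.array([x,y,z])
    cy=o['tcp_rot'][2]; dy=yaw-cy
    for i in range(n):
        d=T-p; L=np.linalg.norm(d); s=d*min(1,ms/max(L,1e-9))
        ty=np.clip(dy,-7,7)
        row=list(np.round(r.inv().apply(s),1))+[round(-ty,1)]
        rows.append([float(a) for a in row]); p=p+s
        r=R.from_euler('z',ty,degrees=True)*r; dy-=ty
    print(rows,'-> left',np.round(T-p,1),round(dy,1))
if __name__=='__main__':
    a=[float(v) for v in sys.argv[1:]]
    plan(*a[:4],n=int(a[4]) if len(a)>4 else 5,ms=a[5] if len(a)>5 else 41)
E
python3 pl.py 560 -330 260 90
```

```text
t 0.15 p [ 198.7 -696.6  230.4] rot [-90.    0.1 -74.1] F [ 0.2 -0.1  0. ] w 85.6 q [69.0, 34.0, 3.0, 92.0, -2.0, 54.0, -2.0]
[[-20.2, -2.3, 35.6, -7.0], [-15.7, -2.3, 37.8, -7.0], [-10.9, -2.3, 39.4, -7.0], [-6.0, -2.3, 40.5, -7.0], [-1.1, -2.4, 40.9, -7.0]] -> left [217.7 220.8  17.9] 129.1
```

Call:
step_arm(targets=[[-20,-2,35,-7],[-16,-2,37,-7],[-11,-2,39,-7],[-6,-2,40,-7],[-1,-2,41,-7]], gripper=0)

```text
clock: 0.57
ee_pos: [0.329, -0.5563, 0.2365]
tcp_rot: [-90.6, 0.4, -39.0]
wrist_force: [0.3, -0.3, 0.3]
grip_width: 0.0852
```

```bash
python3 pl.py 580 -100 260 90 5
```

```text
t 0.57 p [ 329.  -556.3  236.5] rot [-90.6   0.4 -39. ] F [ 0.3 -0.3  0.3] w 85.2 q [60.0, 28.0, -7.0, 102.0, 5.0, 50.0, 11.0]
[[-7.3, -2.2, 40.3, -7.0], [-2.3, -2.3, 40.9, -7.0], [2.7, -2.3, 40.8, -7.0], [7.6, -2.3, 40.2, -7.0], [12.5, -2.4, 39.0, -7.0]] -> left [152.3 276.8  14.3] 94.0
```

Call:
step_arm(targets=[[-7,-2,40,-7],[-2,-2,41,-7],[3,-2,41,-7],[8,-2,40,-7],[12,-2,39,-7]])

```text
clock: 0.98
ee_pos: [0.4302, -0.3735, 0.2442]
tcp_rot: [-90.3, 0.6, -3.2]
wrist_force: [0.2, 0.2, 0.5]
grip_width: 0.0856
```

```bash
python3 pl.py 580 20 260 90 5
```

```text
t 0.98 p [ 430.2 -373.5  244.2] rot [-90.3   0.6  -3.2] F [0.2 0.2 0.5] w 85.6 q [50.0, 23.0, -18.0, 111.0, 10.0, 48.0, 23.0]
[[12.4, -1.9, 39.0, -7.0], [17.1, -1.9, 37.2, -7.0], [21.5, -1.9, 34.9, -7.0], [25.6, -2.0, 32.0, -7.0], [29.3, -2.0, 28.6, -7.0]] -> left [ 76.9 202.    8.1] 58.2
```

Call:
step_arm(targets=[[12,-2,39,-7],[17,-2,37,-7],[21,-2,35,-7],[26,-2,32,-7],[29,-2,29,-7]])

```text
clock: 1.4
ee_pos: [0.5012, -0.1781, 0.2527]
tcp_rot: [-90.0, 0.6, 32.6]
wrist_force: [0.7, -0.0, -0.3]
grip_width: 0.0855
```

```bash
python3 pl.py 440 160 240 90 5
```

```text
t 1.4 p [ 501.2 -178.1  252.7] rot [-90.    0.6  32.6] F [ 0.7 -0.  -0.3] w 85.5 q [38.0, 21.0, -30.0, 115.0, 14.0, 48.0, 32.0]
[[15.6, 1.3, 37.9, -7.0], [20.1, 1.3, 35.7, -7.0], [24.3, 1.2, 33.0, -7.0], [28.1, 1.2, 29.8, -7.0], [31.6, 1.2, 26.1, -7.0]] -> left [-24.7 136.5  -5.1] 22.4
```

Call:
step_arm(targets=[[16,1,38,-7],[20,1,36,-7],[24,1,33,-7],[28,1,30,-7],[32,1,26,-7]])

```text
clock: 1.82
ee_pos: [0.468, 0.0273, 0.2483]
tcp_rot: [-90.1, 0.3, 68.4]
wrist_force: [0.6, 0.2, -0.2]
grip_width: 0.0853
```

```bash
python3 pl.py 390 233 160 90 5
```

```text
t 1.82 p [468.   27.3 248.3] rot [-90.1   0.3  68.4] F [ 0.6  0.2 -0.2] w 85.3 q [26.0, 18.0, -43.0, 122.0, 18.0, 46.0, 40.0]
[[28.2, 15.1, 25.7, -7.0], [31.1, 15.1, 22.0, -7.0], [33.6, 15.1, 18.1, -7.0], [35.5, 15.1, 13.9, -0.6], [35.7, 15.1, 13.5, -0.0]] -> left [-10.5  27.8 -11.9] 0.0
```

Call:
step_arm(targets=[[28,4,26,-7],[31,8,22,-7],[34,15,18,-7],[36,15,14,-0.6],[36,15,14,0]])

```text
clock: 2.23
ee_pos: [0.4, 0.2123, 0.1931]
tcp_rot: [-90.6, 0.1, 90.7]
wrist_force: [0.8, 0.3, 1.1]
grip_width: 0.0853
```

```bash
python3 pl.py 390 233 75 90 5; python3 -c "
from h import *
snap('wrist','w1')"
```

```text
t 2.23 p [400.  212.3 193.1] rot [-90.6   0.1  90.7] F [0.8 0.3 1.1] w 85.3 q [3.0, 23.0, -46.0, 127.0, 28.0, 39.0, 27.0]
[[7.2, 40.2, 3.8, 0.7], [7.1, 40.2, 3.8, -0.0], [6.6, 37.5, 3.6, -0.0], [0.0, 0.0, 0.0, -0.0], [0.0, 0.0, 0.0, -0.0]] -> left [0. 0. 0.] 0.0
```

View pics/w1.png

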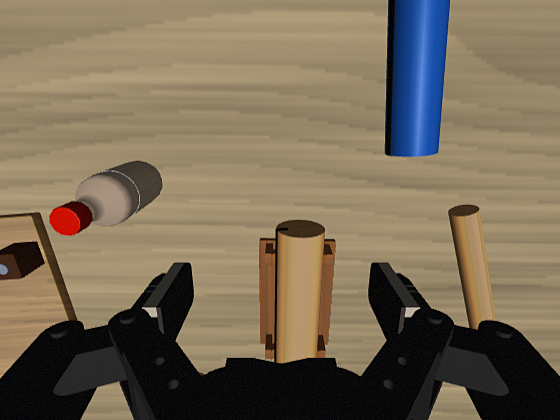

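Call:
step_arm(targets=[[7,40,4,0.7],[7,40,4,0],[7,38,5,0],[0,0,0,0],[0,0,0,0]])

```text
clock: 2.7
ee_pos: [0.3827, 0.2509, 0.0752]
tcp_rot: [-90.6, -0.6, 91.6]
wrist_force: [-0.2, -0.5, 1.5]
grip_width: 0.0852
```

```bash
python3 -c "
from h import *
c=snap('wrist','w2')
print(ctrl.get_obs()['ee_pos'],np.round(c['world_from_camera'],3))
i=c['img'][:,:,::-1]; cv2.imwrite('pics/w2c.png',cv2.resize(i[200:400,200:380],None,fx=3,fy=3,interpolation=cv2.INTER_CUBIC))"
```

```text
[0.38278246 0.25091515 0.07563566] [[-0.029  0.949  0.312  0.304]
 [ 1.     0.024  0.019  0.247]
 [ 0.011  0.313 -0.95   0.217]
 [ 0.     0.     0.     1.   ]]
```

View pics/w2.png

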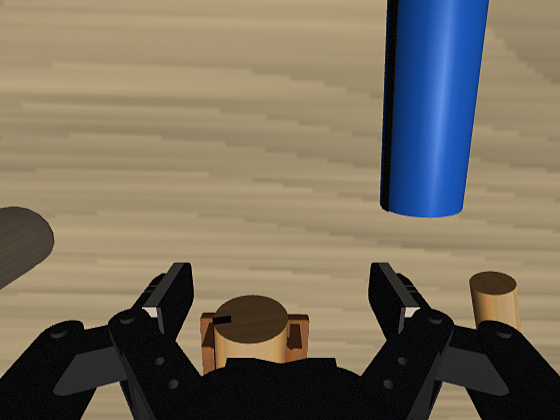

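View pics/w2c.png

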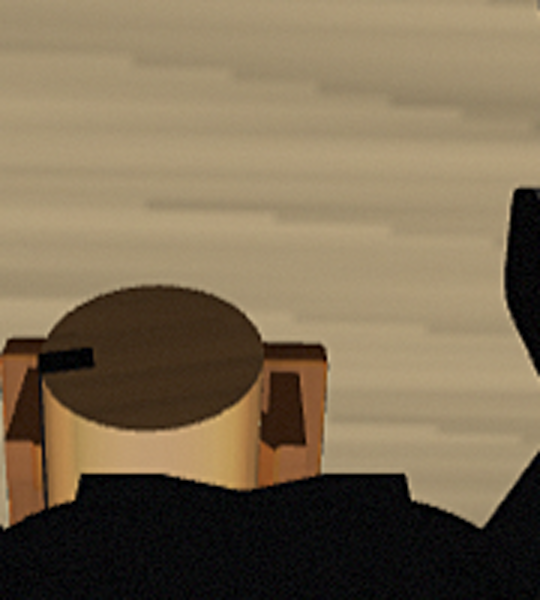

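```bash
cat > ang.py <<'E'
from h import *
c=dict(np.load('w2.npz')); M=c['world_from_camera']
def hit(u,v,X):
    d=M[:3,:3]@np.array([(u-c['cx'])/c['fx'],(v-c['cy'])/c['fy'],1]); o=M[:3,3]; return o+d*(X-o[0])/d[0]
img=c['img'].astype(int)
# end-face depth points for the plane x
P=cloud(c)
sub=img[290:350,205:300]; 
# face ellipse: brown dark; slot: near-black
br=(sub.sum(2)>90)&(sub.sum(2)<230)&(sub[...,0]>sub[...,2]+15)
q=P[290:350,205:300][br]; q=q[(q[:,1]<.29)&(q[:,1]>.2)&(q[:,2]>.02)&(q[:,2]<.09)]
print('face',len(q),np.median(q,0),q[:,1].min(),q[:,1].max())
X=np.median(q[:,0])
yz=[];g=np.zeros(sub.shape[:2],np.uint8)
dk=(sub.sum(2)<60)
n,l,s,ce=cv2.connectedComponentsWithStats(dk.astype(np.uint8))
for k in range(1,n): print(k,s[k],ce[k])
W=lambda m:np.array([hit(u+205,v+290,X) for v,u in zip(*np.nonzero(m))])[:,1:]
fy=W(br); fy=fy[(fy[:,1]>.015)&(fy[:,1]<.08)&(fy[:,0]>.2)&(fy[:,0]<.265)]
print('face y',np.percentile(fy,[.5,99.5],axis=0))
k=[k for k in range(1,n) if 5<ce[k][0]<25 and s[k][4]>20][0]
sl=W(l==k); m=sl.mean(0); _,sv,vt=np.linalg.svd(sl-m); d=vt[0]*(-1 if vt[0][0]>0 else 1)
print('slot',m*1000,d,'from up (to -y)',np.degrees(np.arctan2(-d[0],d[1])))
cc=np.array([.233,.045])
print('by centroid',np.degrees(np.arctan2(-(m-cc)[0],(m-cc)[1])))
for cr in [(40,361),(93,357)]: print(hit(200+cr[0]/3-.33,200+cr[1]/3-.33,X)*1000)
E
python3 ang.py
```

```text
face 2787 [0.43883465 0.23387531 0.04616665] 0.20003707651167457 0.268381884072486
1 [ 0 23 10  1 10] [ 4.5 23. ]
2 [83 25  1  1  1] [83. 25.]
3 [85 25 10  1 10] [89.5 25. ]
4 [  7  26  19  21 132] [15.5        30.77272727]
5 [94 36  1  1  1] [94. 36.]
6 [94 38  1  1  1] [94. 38.]
7 [ 7 57  1  1  1] [ 7. 57.]
8 [ 9 56  1  4  4] [ 9.  57.5]
face y [[0.20499932 0.02132155]
 [0.26388818 0.07242317]]
slot [213.32602416  49.5434455 ] [-0.61739483  0.78665343] from up (to -y) 38.126139600539446
by centroid 76.9962666601214
[438.83464755 208.25600246  48.97739296]
[438.83464755 219.6602001   47.3493202 ]
```

```bash
cat >> ang.py <<'E'
print('----')
g=sub.sum(2)
for v in range(22,38): print(v+290,' '.join('%3d'%x for x in g[v,4:32]))
m2=(l==k); m2[36:]=0; m2[:24]=0; m2[:,:9]=0
sl=W(m2); m=sl.mean(0); _,sv,vt=np.linalg.svd(sl-m); d=vt[0]*(-1 if vt[0][0]>0 else 1)
print(m2.sum(),m*1000,np.degrees(np.arctan2(-d[0],d[1])))
# face ellipse fit via min enclosing circle in yz
face=br|m2; fc=W(face); fc=fc[(fc[:,1]>.0)&(fc[:,1]<.08)]
mm=cv2.morphologyEx(face.astype(np.uint8),cv2.MORPH_OPEN,np.ones((5,5)));n2,l2,s2,c2=cv2.connectedComponentsWithStats(mm);kk=1+np.argmax(s2[1:,4]);print(s2[kk])
fc=W(l2==kk);print('circ',cv2.minEnclosingCircle((fc*1000).astype(np.float32)),fc.mean(0))
E
python3 ang.py | sed -n '/----/,$p'
```

```text
----
312 292 293 292 286 292 293 326 111 115 120 115 122 121 121 129 122 129 127 130 132 129 128 131 124 124 128 130 128
313  38  36  40  41  35  52  87 120 123 122 122 131 132 132 128 137 142 125 137 128 128 132 131 132 140 135 126 122
314  83  75  73  75  66 102 130 131 132 132 137 130 130 132 126 136 140 135 138 143 142 131 127 135 133 130 136 133
315  89  98 100  95  90 136 137 139 135 134 148 134 144 150 128 124 126 122 111 111 107 119 144 138 138 128 130 132
316  91  92 109  88 106 138 139 117 132 125 110 117 121 109  85  61  60  67   8  16   3  31 137 143 127 132 137 128
317 118 121 121 116  87 110  88  53  42  51  20  32   9   5   3   1  10   9  10  29   8   7 143 137 131 125 125 136
318 204 193 208 127   0   8   0  13  19   4  21  12   5   5  11   4  15   5   6   5   8   7 147 144 140 141 139 135
319 258 258 284 157   8   2  27  15  23  15  28  28   3  26  30  28  20   3   6  19  32   6 139 145 132 138 136 142
320 276 276 315 177   9   5  12   8  18  22   3  19   4  23  16  29   5  23   8   0  17   1 107 141 133 140 133 138
321 264 273 305 160   0  25   8   8  18  14  31  17
[... 228 characters left out ...]
  58  59  50  95 101  92 102 127 122 129 134 149 149 131 146 127 157
324  79  83  85  66  43  56  83  94  91  91 122 132 121 146 160 161 142 147 142 149 149 143 141 140 136 142 141 141
325  79  85  91  92  59 133 132 144 141 138 145 143 147 146 142 134 142 132 139 131 139 135 138 136 128 131 131 125
326  88  81  93  96  52 178 135 129 138 135 132 136 140 132 137 129 137 133 141 129 129 125 126 136 136 127 139 138
327  87  94  94  88  40 263 131 129 125 128 126 140 123 135 127 131 132 129 123 132 132 137 125 121 136 123 131 141
112 [214.01005006  48.50496467] 76.61864842303818
[   9    6   74   47 2754]
circ ((232.93231201171875, 44.40999984741211), 25.000085830688477) [0.232874   0.04670554]
```

```bash
python3 pl.py 420 245 150 90 2; python3 pl.py 538 233 130 90 5
```

```text
t 2.75 p [382.8 250.9  75.6] rot [-90.6  -0.6  91.5] F [-0.9 -0.6  0. ] w 85.5 q [-15.0, 34.0, -32.0, 132.0, 46.0, 24.0, 7.0]
[[-3.0, -36.4, -18.6, 1.5], [-2.5, -36.4, -18.7, -0.0]] -> left [ 0.6 -0.1  1.2] 0.0
t 2.75 p [382.8 250.9  75.6] rot [-90.6  -0.6  91.5] F [-0.9 -0.6  0. ] w 85.5 q [-15.0, 34.0, -32.0, 132.0, 46.0, 24.0, 7.0]
[[-5.3, -13.1, -38.5, 1.5], [-4.3, -13.1, -38.6, -0.0], [-4.3, -13.1, -38.6, -0.0], [-4.3, -13.1, -38.6, -0.0], [-0.2, -0.5, -1.4, -0.0]] -> left [0. 0. 0.] 0.0
```

Call:
step_arm(targets=[[-3,-36,-18,1.5],[-3,-36,-19,0],[-4,0,-39,0],[-4,0,-39,0],[-4,0,-39,0]])

```text
clock: 3.17
ee_pos: [0.5336, 0.2313, 0.1638]
tcp_rot: [-90.7, -0.6, 90.7]
wrist_force: [0.2, 0.9, 0.2]
grip_width: 0.0854
```

```bash
python3 pl.py 538 233 90 89.7 5
```

```text
t 3.17 p [533.6 231.3 163.8] rot [-90.7  -0.6  90.7] F [0.2 0.9 0.2] w 85.4 q [2.0, 34.0, -43.0, 113.0, 33.0, 44.0, 31.0]
[[0.4, 40.9, -2.0, 1.0], [0.4, 33.0, -1.6, -0.0], [0.0, 0.0, 0.0, -0.0], [0.0, 0.0, 0.0, -0.0], [0.0, 0.0, 0.0, -0.0]] -> left [0. 0. 0.] 0.0
```

Call:
step_arm(targets=[[0,40,-2,1],[0,33,-2,0],[0,0,0,0],[0,0,0,0]])

```text
clock: 3.5
ee_pos: [0.5619, 0.2239, 0.1044]
tcp_rot: [-92.2, -1.4, 88.0]
wrist_force: [-0.7, 0.1, 0.7]
grip_width: 0.0856
```

```bash
python3 pl.py 538 233 28 89.7 5 20; python3 -c "
from h import *
c=snap('wrist','w3')"
```

```text
t 3.5 p [561.9 223.9 104.4] rot [-92.2  -1.4  88. ] F [-0.7  0.1  0.7] w 85.6 q [-0.0, 39.0, -37.0, 114.0, 39.0, 37.0, 26.0]
[[1.6, 18.8, 6.7, -1.7], [1.8, 18.8, 6.7, -0.0], [1.8, 18.8, 6.7, -0.0], [1.8, 18.8, 6.7, -0.0], [0.0, 0.5, 0.2, -0.0]] -> left [0. 0. 0.] 0.0
```

View pics/w3.png

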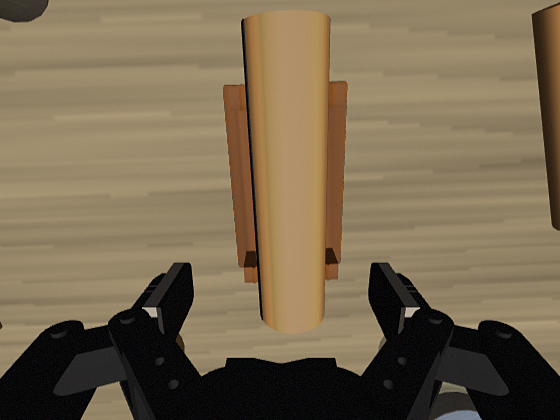

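Call:
step_arm(targets=[[1,0,8,-0.8],[2,0,7,-0.8],[2,0,6,0],[2,0,3,0],[0,0,0,0]])

```text
clock: 3.97
ee_pos: [0.5347, 0.2328, 0.1121]
tcp_rot: [-92.7, -1.4, 89.9]
wrist_force: [-0.6, 0.6, 0.8]
grip_width: 0.0855
```

```bash
python3 pl.py 538 233 28 89.7 5 20
```

```text
t 3.97 p [534.7 232.8 112.1] rot [-92.7  -1.4  89.9] F [-0.6  0.6  0.8] w 85.5 q [-1.0, 37.0, -38.0, 117.0, 39.0, 36.0, 25.0]
[[-0.5, 20.0, 0.1, 0.2], [-0.5, 20.0, 0.1, -0.0], [-0.5, 20.0, 0.1, -0.0], [-0.5, 20.0, 0.1, -0.0], [-0.1, 4.1, 0.0, -0.0]] -> left [0. 0. 0.] 0.0
```

Call:
step_arm(targets=[[0,15,-1,0],[0,20,-1,0],[0,20,-1,0],[0,10,0,0],[0,4,0,0]])

```text
clock: 4.38
ee_pos: [0.5415, 0.2381, 0.0415]
tcp_rot: [-93.0, -1.6, 90.2]
wrist_force: [0.3, 0.4, 0.2]
grip_width: 0.0853
```

```bash
python3 pl.py 538 233 28 89.7 5 20
```

```text
t 4.38 p [541.5 238.1  41.5] rot [-93.   -1.6  90.2] F [0.3 0.4 0.2] w 85.3 q [-6.0, 43.0, -31.0, 117.0, 46.0, 29.0, 19.0]
[[-5.5, 13.2, 4.3, 0.5], [0.0, 0.0, 0.0, -0.0], [0.0, 0.0, 0.0, -0.0], [0.0, 0.0, 0.0, -0.0], [0.0, 0.0, 0.0, -0.0]] -> left [0. 0. 0.] 0.0
```

Call:
step_arm(targets=[[-3,6,2,0.3],[-2,4,2,0.2],[-1,3,1,0],[0,0,0,0]])

```text
clock: 4.72
ee_pos: [0.536, 0.2321, 0.0255]
tcp_rot: [-92.8, -1.6, 89.7]
wrist_force: [-0.1, 0.6, 0.0]
grip_width: 0.0853
```

```bash
python3 pl.py 538 233 28 89.7 5 20
```

```text
t 4.72 p [536.  232.1  25.5] rot [-92.8  -1.6  89.7] F [-0.1  0.6  0. ] w 85.3 q [-7.0, 43.0, -29.0, 118.0, 48.0, 27.0, 17.0]
[[1.0, -2.4, -2.2, -0.0], [0.0, 0.0, 0.0, -0.0], [0.0, 0.0, 0.0, -0.0], [0.0, 0.0, 0.0, -0.0], [0.0, 0.0, 0.0, -0.0]] -> left [0. 0. 0.] 0.0
```

Good; close with zero-motion rows after a small correction.

Call:
step_arm(targets=[[1,-1,-1,0],[0,0,0,0]])

```text
clock: 4.88
ee_pos: [0.5371, 0.233, 0.0271]
tcp_rot: [-92.9, -1.6, 89.7]
wrist_force: [-0.1, -0.2, 0.1]
grip_width: 0.0858
```

Call:
step_arm(targets=[[0,0,0,0],[0,0,0,0],[0,0,0,0],[0,0,0,0],[0,0,0,0]], gripper=1)

```text
clock: 5.3
ee_pos: [0.5382, 0.2326, 0.0294]
tcp_rot: [-93.0, -1.6, 89.6]
wrist_force: [0.2, 0.9, -2.6]
grip_width: 0.0482
```

Call:
step_arm(targets=[[0,0,0,0],[0,0,0,0],[0,0,0,0],[0,0,0,0],[0,0,0,0]])

```text
clock: 5.72
ee_pos: [0.5382, 0.2327, 0.0292]
tcp_rot: [-93.0, -1.6, 89.7]
wrist_force: [-0.5, -0.1, -0.4]
grip_width: 0.0484
```

```bash
python3 pl.py 538 233 130 89.7 5 30
```

```text
t 5.72 p [538.2 232.7  29.2] rot [-93.   -1.6  89.7] F [-0.5 -0.1 -0.4] w 48.4 q [-7.0, 43.0, -29.0, 118.0, 48.0, 27.0, 17.0]
[[0.9, -29.9, -1.5, -0.0], [0.9, -29.9, -1.5, -0.0], [0.9, -29.9, -1.5, -0.0], [0.3, -10.7, -0.5, -0.0], [0.0, 0.0, 0.0, -0.0]] -> left [0. 0. 0.] 0.0
```

Call:
step_arm(targets=[[0,-10,0,0],[0,-20,0,0],[0,-25,0,0],[0,-25,0,0],[0,-10,0,0]])

```text
clock: 6.13
ee_pos: [0.5292, 0.2281, 0.119]
tcp_rot: [-92.4, -1.3, 89.7]
wrist_force: [1.3, 0.9, -3.4]
grip_width: 0.0481
```

```bash
python3 pl.py 560 60 150 95 5 30
```

```text
t 6.13 p [529.2 228.1 119. ] rot [-92.4  -1.3  89.7] F [ 1.3  0.9 -3.4] w 48.1 q [-0.0, 36.0, -38.0, 117.0, 38.0, 37.0, 25.0]
[[-28.9, -5.8, -5.7, -5.3], [-29.3, -5.9, -3.0, -0.0], [-29.3, -5.9, -3.0, -0.0], [-29.3, -5.9, -3.0, -0.0], [-29.3, -5.9, -3.0, -0.0]] -> left [  4.2 -22.9   4.2] 0.0
```

```bash
python3 - <<'E'
from h import *
c=dict(np.load('top0.npz')); P=cloud(c)
q=P[240:268,235:262].reshape(-1,3); q=q[q[:,2]>.03]; print(q.min(0),q.max(0),q.mean(0))
E
python3 pl.py 560 60 190 95.3 5 35
```

```text
[ 0.34244699 -0.03304788  0.0316717 ] [0.42396028 0.07902755 1.2368596 ] [0.39784775 0.0529298  0.11040876]
t 6.13 p [529.2 228.1 119. ] rot [-92.4  -1.3  89.7] F [ 1.3  0.9 -3.4] w 48.1 q [-0.0, 36.0, -38.0, 117.0, 38.0, 37.0, 25.0]
[[-31.5, -13.9, -6.6, -5.6], [-31.9, -14.0, -3.5, -0.0], [-31.9, -14.0, -3.5, -0.0], [-31.9, -14.0, -3.5, -0.0], [-31.9, -14.0, -3.5, -0.0]] -> left [ 1.7 -9.1  3.9] 0.0
```

Call:
step_arm(targets=[[-10,-20,-10,-1],[-20,-22,-8,-1],[-28,-18,-6,-1],[-30,-10,-4,-1],[-30,-4,-4,-1]])

```text
clock: 6.55
ee_pos: [0.5607, 0.1164, 0.1977]
tcp_rot: [-92.6, -1.5, 96.0]
wrist_force: [0.0, -0.5, -3.1]
grip_width: 0.0484
```

```bash
python3 pl.py 566 -145 190 95.3 5 35
```

```text
t 6.55 p [560.7 116.4 197.7] rot [-92.6  -1.5  96. ] F [ 0.  -0.5 -3.1] w 48.4 q [18.0, 31.0, -47.0, 114.0, 32.0, 45.0, 49.0]
[[-34.9, -0.0, 2.9, 0.7], [-34.9, -0.0, 2.5, -0.0], [-34.9, -0.0, 2.5, -0.0], [-34.9, -0.0, 2.5, -0.0], [-34.9, -0.0, 2.5, -0.0]] -> left [  1.8 -86.5  -2.5] 0.0
```

Call:
step_arm(targets=[[-34,0,3,0.5],[-34,0,2,0],[-34,0,2,0],[-34,0,2,0],[-34,0,2,0]])

```text
clock: 6.97
ee_pos: [0.5661, -0.0603, 0.1939]
tcp_rot: [-92.8, -1.6, 95.7]
wrist_force: [0.4, -0.1, -2.6]
grip_width: 0.0485
```

```bash
python3 pl.py 566 -145 190 95.3 5 20
```

```text
t 6.97 p [566.1 -60.3 193.9] rot [-92.8  -1.6  95.7] F [ 0.4 -0.1 -2.6] w 48.5 q [37.0, 32.0, -48.0, 115.0, 31.0, 44.0, 67.0]
[[-19.9, 0.3, 2.0, 0.4], [-19.9, 0.3, 1.9, -0.0], [-19.9, 0.3, 1.9, -0.0], [-19.9, 0.3, 1.9, -0.0], [-4.8, 0.1, 0.5, -0.0]] -> left [0. 0. 0.] 0.0
```

Call:
step_arm(targets=[[-25,2,2,0.4],[-20,4,2,0],[-15,6,2,0],[-8,8,1,0],[-2,10,0,0]])

```text
clock: 7.38
ee_pos: [0.5635, -0.1463, 0.1584]
tcp_rot: [-92.5, -1.3, 94.3]
wrist_force: [-0.7, 1.5, -2.9]
grip_width: 0.0488
```

```bash
python3 pl.py 566 -145 80 95.3 5 20
```

```text
t 7.38 p [ 563.5 -146.3  158.4] rot [-92.5  -1.3  94.3] F [-0.7  1.5 -2.9] w 48.8 q [43.0, 35.0, -45.0, 114.0, 35.0, 42.0, 72.0]
[[-0.2, 20.0, 0.2, -1.0], [-0.2, 20.0, 0.2, -0.0], [-0.2, 20.0, 0.2, -0.0], [-0.2, 18.4, 0.2, -0.0], [0.0, 0.0, 0.0, -0.0]] -> left [0. 0. 0.] 0.0
```

Call:
step_arm(targets=[[0,18,0,-0.5],[0,18,0,-0.5],[0,15,0,0],[0,10,0,0],[0,4,0,0]])

```text
clock: 7.8
ee_pos: [0.5651, -0.1378, 0.0866]
tcp_rot: [-92.4, -1.6, 95.7]
wrist_force: [-0.3, -0.1, -3.5]
grip_width: 0.0481
```

```bash
python3 pl.py 566 -145 35 95.3 5 20; python3 -c "
from h import *
snap('top','t1')
snap('wrist','w4')
"
```

```text
t 7.8 p [ 565.1 -137.8   86.6] rot [-92.4  -1.6  95.7] F [-0.3 -0.1 -3.5] w 48.1 q [38.0, 40.0, -40.0, 116.0, 41.0, 35.0, 67.0]
[[-3.3, 19.7, 0.8, 0.4], [-3.3, 19.7, 0.7, -0.0], [-2.0, 12.0, 0.5, -0.0], [0.0, 0.0, 0.0, -0.0], [0.0, 0.0, 0.0, -0.0]] -> left [0. 0. 0.] 0.0
```

View pics/w4.png

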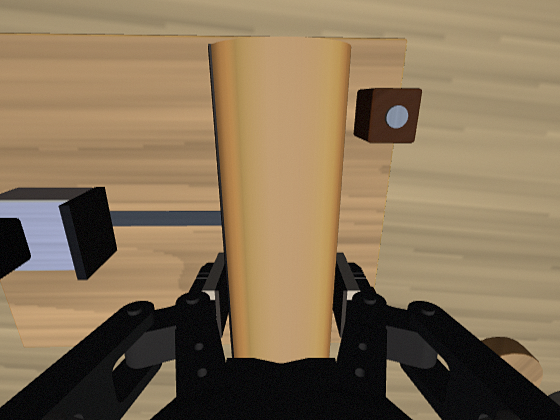

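Call:
step_arm(targets=[[-3,14,1,0.3],[-3,14,1,0.2],[-2,12,0,0],[0,8,0,0],[0,2,0,0]])

```text
clock: 8.32
ee_pos: [0.5705, -0.1435, 0.0367]
tcp_rot: [-92.9, -1.5, 95.3]
wrist_force: [-0.2, -0.8, -3.5]
grip_width: 0.0485
```

```bash
python3 pl.py 566 -145 25 95.3 5 20
```

```text
t 8.32 p [ 570.5 -143.5   36.7] rot [-92.9  -1.5  95.3] F [-0.2 -0.8 -3.5] w 48.5 q [35.0, 44.0, -35.0, 117.0, 46.0, 30.0, 63.0]
[[-1.4, 11.4, 5.2, 0.0], [0.0, 0.0, 0.0, -0.0], [0.0, 0.0, 0.0, -0.0], [0.0, 0.0, 0.0, -0.0], [0.0, 0.0, 0.0, -0.0]] -> left [0. 0. 0.] 0.0
```

Call:
step_arm(targets=[[-1,4,3,0],[-1,3,2,0],[0,2,0,0],[0,1,0,0],[0,0,0,0]])

```text
clock: 8.73
ee_pos: [0.5663, -0.1458, 0.0255]
tcp_rot: [-93.0, -1.5, 95.3]
wrist_force: [-0.1, -0.4, -2.4]
grip_width: 0.0481
```

```bash
python3 pl.py 566 -145 25 95.3 5 20
```

```text
t 8.73 p [ 566.3 -145.8   25.5] rot [-93.   -1.5  95.3] F [-0.1 -0.4 -2.4] w 48.1 q [35.0, 45.0, -34.0, 118.0, 48.0, 29.0, 62.0]
[[0.8, 0.5, 0.2, -0.0], [0.0, 0.0, 0.0, -0.0], [0.0, 0.0, 0.0, -0.0], [0.0, 0.0, 0.0, -0.0], [0.0, 0.0, 0.0, -0.0]] -> left [0. 0. 0.] 0.0
```

Call:
step_arm(targets=[[0,1,0,0],[0,0,0,0],[0,0,0,0]])

```text
clock: 8.98
ee_pos: [0.5671, -0.1458, 0.0253]
tcp_rot: [-93.1, -1.5, 95.3]
wrist_force: [-0.6, -0.1, -2.0]
grip_width: 0.0478
```

Call:
step_arm(targets=[[0,2,0,0],[0,1,0,0],[0,0,0,0]])

```text
clock: 9.23
ee_pos: [0.5676, -0.1457, 0.0247]
tcp_rot: [-93.1, -1.4, 95.3]
wrist_force: [-0.2, -0.2, -2.6]
grip_width: 0.0484
```

Call:
step_arm(targets=[[0,2,2,0],[0,2,0,0],[0,1,0,0],[0,0,0,0]])

```text
clock: 9.57
ee_pos: [0.5677, -0.1456, 0.0246]
tcp_rot: [-93.4, -1.1, 95.3]
wrist_force: [0.3, 0.5, -3.1]
grip_width: 0.0482
```

```bash
python3 -c "
from h import *
c=snap('side','s1')
i=c['img'][:,:,::-1]; cv2.imwrite('pics/s1c.png',cv2.resize(i[130:250,220:360],None,fx=5,fy=5,interpolation=cv2.INTER_CUBIC))
print(ctrl.get_obs())"
```

```text
{'clock': 9.6167, 'q': array([ 34.19718993,  44.66868747, -32.98187308, 117.76143794,
        48.45353077,  27.95853786,  60.98092909]), 'qd': array([ 0.05629958,  0.6704531 ,  0.28475814, -0.22625092,  0.11246912,
       -0.25367476,  0.12910288]), 'tau': array([ 9.53642232e-02, -5.13804281e+01, -7.88966775e+00, -9.43224102e+00,
        3.21432960e-02, -2.98944768e-01, -1.26450893e-02]), 'ee_pos': array([ 0.56776054, -0.14553679,  0.0245097 ]), 'tcp_rot': array([-93.37061588,  -1.10819997,  95.33074292]), 'wrist_force': array([-1.01188303,  0.57724192, -2.01603459]), 'ft_torque': array([-0.04110149,  0.15448414,  0.05784929]), 'grip_width': 0.048250267466094454}
```

View pics/s1c.png

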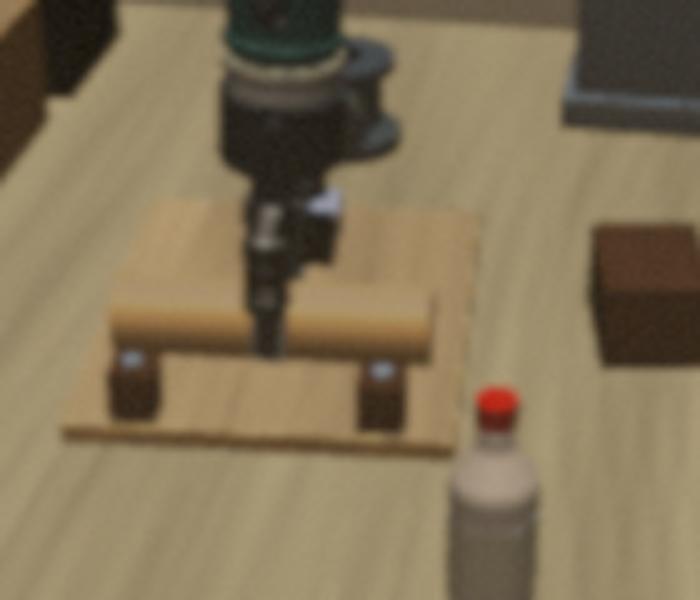

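Call:
step_arm(targets=[[0,0,0,0],[0,0,0,0],[0,0,0,0],[0,0,0,0],[0,0,0,0]], gripper=0)

```text
clock: 10.03
ee_pos: [0.57, -0.1452, 0.0245]
tcp_rot: [-93.6, -1.2, 95.3]
wrist_force: [0.1, 0.1, -0.2]
grip_width: 0.0854
```

```bash
python3 pl.py 567 -145 100 95.3 5 20
```

```text
t 10.03 p [ 570.  -145.2   24.5] rot [-93.6  -1.2  95.3] F [ 0.1  0.1 -0.2] w 85.4 q [34.0, 45.0, -33.0, 118.0, 49.0, 28.0, 61.0]
[[0.5, -20.0, -0.5, 0.0], [0.5, -20.0, -0.5, -0.0], [0.5, -20.0, -0.5, -0.0], [0.4, -15.5, -0.4, -0.0], [0.0, 0.0, 0.0, -0.0]] -> left [0. 0. 0.] 0.0
```

Call:
step_arm(targets=[[0,-10,0,0],[0,-20,0,0],[0,-25,0,0],[0,-25,5,0],[0,-10,15,0]])

```text
clock: 10.45
ee_pos: [0.5464, -0.1476, 0.1162]
tcp_rot: [-93.6, -1.4, 95.5]
wrist_force: [1.0, -0.1, 0.1]
grip_width: 0.0852
```

```bash
python3 pl.py 410 -130 120 95.3 5 35; python3 -c "
from h import *
c=snap('wrist','w5')
c=snap('top','t2')
"
```

```text
t 10.45 p [ 546.4 -147.6  116.2] rot [-93.6  -1.4  95.5] F [ 1.  -0.1  0.1] w 85.2 q [42.0, 37.0, -42.0, 118.0, 39.0, 36.0, 69.0]
[[7.8, -2.9, 34.0, 0.2], [7.7, -2.9, 34.0, -0.0], [7.7, -2.9, 34.0, -0.0], [7.2, -2.7, 31.7, -0.0], [0.0, 0.0, 0.0, -0.0]] -> left [0. 0. 0.] 0.0
```

View pics/w5.png

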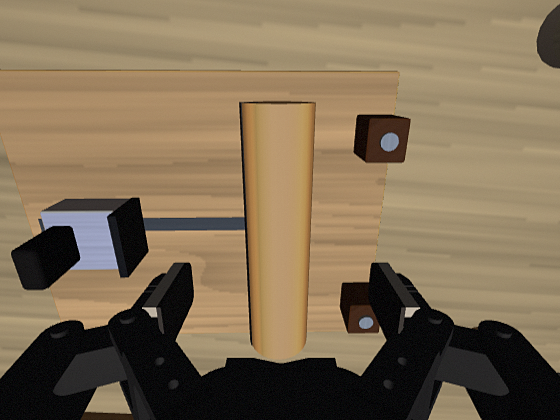

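Bar stays put on the board, clear of the blocks, slot at the left. Move out to view the near end face.

Call:
step_arm(targets=[[2,-1,20,0],[4,0,32,0],[4,8,34,0],[2,15,22,0],[1,12,8,0]])

```text
clock: 10.97
ee_pos: [0.4307, -0.1459, 0.0762]
tcp_rot: [-94.0, -1.3, 95.3]
wrist_force: [0.1, -0.1, 1.2]
grip_width: 0.0852
```

```bash
python3 pl.py 410 -138 80 95.3 5 35; python3 -c "
from h import *
c=snap('wrist','w6')
"
```

```text
t 10.97 p [ 430.7 -145.9   76.2] rot [-94.   -1.3  95.3] F [ 0.1 -0.1  1.2] w 85.2 q [40.0, 34.0, -34.0, 134.0, 50.0, 21.0, 60.0]
[[9.8, -5.0, 19.6, -0.0], [0.0, 0.0, 0.0, -0.0], [0.0, 0.0, 0.0, -0.0], [0.0, 0.0, 0.0, -0.0], [0.0, 0.0, 0.0, -0.0]] -> left [0. 0. 0.] 0.0
```

View pics/w6.png

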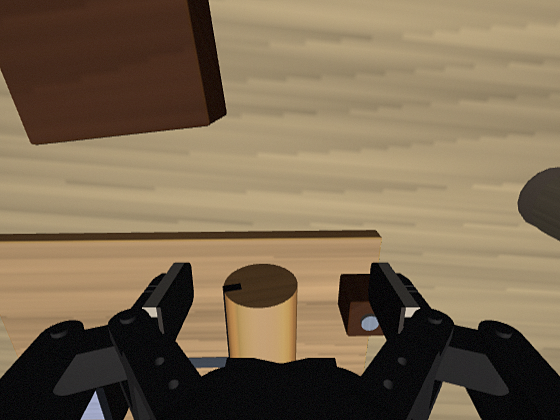

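```bash
cat > notch.py <<'E'
from h import *
from scipy.optimize import minimize
import sys
# fit circle + notch in the end-face plane; args tag, axis yaw deg, approx end centre x y z (m)
def fit(tag,yaw,ex,ey,ez,depth=None):
    c=dict(np.load(tag+'.npz')); M=c['world_from_camera']; a=np.radians(yaw)
    ax=np.array([np.cos(a),np.sin(a),0]); yy=np.array([-np.sin(a),np.cos(a),0])
    img=cv2.resize(c['img'],None,fx=4,fy=4,interpolation=cv2.INTER_LINEAR).sum(2).astype(float)/3
    best=None
    def uv(p):
        q=np.linalg.inv(M)@np.append(p,1); return q[0]/q[2]*c['fx']+c['cx'],q[1]/q[2]*c['fy']+c['cy']
    # rectified face image, 0.25mm/px, +-32 mm: columns=y', rows = -z
    s=.25e-3;N=256
    g=(np.arange(N)-N/2+.5)*s
    Y,Z=np.meshgrid(g,-g)
    Pw=np.array([ex,ey,ez])+Y[...,None]*yy+Z[...,None]*np.array([0,0,1.])
    q=(Pw-M[:3,3])@M[:3,:3]
    u=(q[...,0]/q[...,2]*c['fx']+c['cx']).astype(np.float32); v=(q[...,1]/q[...,2]*c['fy']+c['cy']).astype(np.float32)
    r=cv2.remap(c['img'],u,v,cv2.INTER_LINEAR)
    cv2.imwrite(f'pics/{tag}_face.png',cv2.resize(r[:,:,::-1],None,fx=2.3,fy=2.3))
    return r
if __name__=='__main__':
    fit(sys.argv[1],*map(float,sys.argv[2:6]))
E
cat > bar.py <<'E'
from h import *
import sys
# bar pose on board from a top view: ridge fit
def bar(tag,u0=270,u1=345,v0=135,v1=240,z0=.052,z1=.07):
    c=dict(np.load(tag+'.npz')); P=cloud(c)
    q=P[v0:v1,u0:u1].reshape(-1,3); q=q[(q[:,2]>z0)&(q[:,2]<z1)]
    return q
O=np.array([571.5,-205.2]);a=np.radians(5.3);X=np.array([np.cos(a),np.sin(a)]);Y=np.array([-X[1],X[0]])
if __name__=='__main__':
    q=bar(sys.argv[1]); j=np.c_[(q[:,:2]*1000-O)@X,(q[:,:2]*1000-O)@Y,q[:,2]*1000]
    med=np.median(j,0); j=j[(abs(j[:,1]-med[1])<30)]
    # axis fit: circle radius 25 => z = zc+sqrt(625-(y-yc-k x)^2)
    from scipy.optimize import least_squares
    f=lambda p:p[2]+np.sqrt(np.maximum(625-(j[:,1]-p[0]-p[1]*j[:,0])**2,1))-j[:,2]
    r=least_squares(f,[med[1],0,40],loss='soft_l1'); print(len(j),'axis y at x=0',r.x[0],'yaw rel jig',np.degrees(np.arctan(r.x[1])),'zc',r.x[2],'x range',np.percentile(j[:,0],[0,.5,99.5,100]))
E
python3 bar.py t2; python3 - <<'E'
from h import *
c=dict(np.load('w6.npz'));P=cloud(c)
for (u,v) in [(260,285),(270,285),(280,290),(255,295),(250,275)]: print(P[v,u])
E
```

```text
759 axis y at x=0 61.26161651199527 yaw rel jig 0.07773548211993395 zc 40.68213311414201 x range [-99.12010152 -98.90654878 101.0099153  101.34910652]
[ 0.46868228 -0.15533583  0.04196492]
[ 0.46783621 -0.14865814  0.04241877]
[ 0.46781872 -0.14201938  0.04715863]
[ 0.46918177 -0.1581075   0.05213621]
[ 0.46956564 -0.16285156  0.02987035]
```

```bash
python3 - <<'E'
from bar import *
e=O-99*X+61.3*Y; print(e)
from notch import fit
r=fit('w6',5.3,e[0]/1000,e[1]/1000,.0403)
E
```

```text
[ 467.26093787 -153.30676416]
```

View pics/w6_face.png

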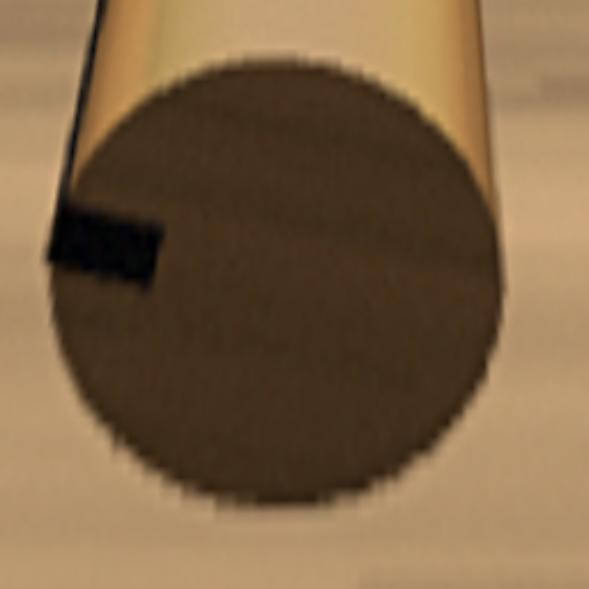

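```bash
cat > nf.py <<'E'
from notch import *
from scipy.optimize import least_squares
def ana(tag,yaw,ex,ey,ez):
    r=fit(tag,yaw,ex,ey,ez).astype(int); g=r.sum(2)
    gb=cv2.GaussianBlur(g.astype(np.float32),(0,0),1.5)
    slot=(gb<70).astype(np.uint8); face=((gb<260)).astype(np.uint8)
    face=cv2.morphologyEx(face,cv2.MORPH_OPEN,np.ones((13,13)))
    ct=max(cv2.findContours(face,0,cv2.CHAIN_APPROX_NONE)[0],key=cv2.contourArea)[:,0,:].astype(float)
    N=256;w=lambda p:np.c_[(p[:,0]-N/2+.5)*.25,-(p[:,1]-N/2+.5)*.25]
    C=w(ct)
    f=lambda p:np.hypot(C[:,0]-p[0],C[:,1]-p[1])-p[2]
    s=least_squares(f,[0,0,25],loss='cauchy',f_scale=.3);print('circle',s.x,'med res',np.median(abs(s.fun)))
    k=abs(s.fun)<1; E=cv2.fitEllipse(ct[k].astype(np.float32));print('ellipse',E)
    ys,xs=np.nonzero(slot); S=w(np.c_[xs,ys].astype(float)); 
    d=np.hypot(*(S-s.x[:2]).T); k=(d<24.2)
    m=np.zeros_like(slot); m[ys[k],xs[k]]=1
    n,l,st,ce=cv2.connectedComponentsWithStats(m);kk=1+np.argmax(st[1:,4]); ys,xs=np.nonzero(l==kk)
    S=w(np.c_[xs,ys].astype(float)); c=S.mean(0)-s.x[:2]
    R=cv2.minAreaRect(S.astype(np.float32));
    # edges slope via per-column midpoints
    print('slot n',len(S),'centroid rel',c,'radial angle from up',np.degrees(np.arctan2(-c[0],c[1])),'rect',R)
    _,_,vt=np.linalg.svd(S-S.mean(0)); d=vt[0]*np.sign(vt[0]@c); print('pca from up',np.degrees(np.arctan2(-d[0],d[1])))
if __name__=='__main__': ana(sys.argv[1],*map(float,sys.argv[2:6]))
E
for x in .4673 .4683; do python3 nf.py w6 5.3 $x -.1533 .0403; done; python3 nf.py w2 -.3 .4388 .233 .045
python3 nf.py w6 2.3 .468 -.1533 .0403|grep -v circ;python3 nf.py w6 8.3 .468 -.1533 .0403
```

```text
circle [-1.90115663  1.0499374  24.32994645] med res 0.1468025555243564
ellipse ((119.62126159667969, 123.20941925048828), (193.06019592285156, 197.0091552734375), 104.82650756835938)
slot n 1122 centroid rel [-18.39028722   4.04164014] radial angle from up 77.60513177373092 rect ((-20.235294342041016, 5.058823585510254), (6.972899436950684, 10.853468894958496), 75.96376037597656)
pca from up 76.37792510655491
circle [-1.88741198 -0.34085584 24.52405696] med res 0.1561921066147125
ellipse ((119.71573638916016, 128.76478576660156), (194.59207153320312, 198.47622680664062), 104.48695373535156)
slot n 1121 centroid rel [-18.45168258   4.05461588] radial angle from up 77.60666362367454 rect ((-20.264705657958984, 3.691175937652588), (7.0941667556762695, 10.732200622558594), 75.96376037597656)
pca from up 76.61672696512615
circle [-0.24141712 -0.50654926 24.66174373] med res 2.3496245014280817
ellipse ((126.43597412109375, 129.53756713867188), (196.10311889648438, 198.9352569580078), 101.50566101074219)
slot n 1149 centroid rel [-18.42144188   3.98011323] radial angle from up 77.808152178
[... 190 characters left out ...]
), (187.9095001220703, 202.53370666503906), 132.2108917236328)
slot n 1026 centroid rel [-18.40196346   5.39834135] radial angle from up 73.65058978036308 rect ((-19.73020362854004, 5.45927619934082), (6.663349628448486, 10.19056224822998), 74.2913589477539)
pca from up 71.36710716009625
circle [-2.53726649  0.14012684 24.72174924] med res 0.42212098349156335
ellipse ((117.71662139892578, 127.27572631835938), (192.6258544921875, 202.36529541015625), 57.0488395690918)
slot n 1220 centroid rel [-18.37830728   2.61786496] radial angle from up 81.8931416306153 rect ((-20.836538314819336, 2.692307949066162), (7.403384208679199, 11.423765182495117), 78.69007110595703)
pca from up 80.44146917509872
```

Call:
step_arm(targets=[[0,-15,0,0],[0,-20,-5,0],[-1,-12,-20,0],[-2,0,-30,0],[-2,0,-30,0]], gripper=1)

```text
clock: 11.43
ee_pos: [0.5037, -0.143, 0.1252]
tcp_rot: [-92.7, -1.5, 95.5]
wrist_force: [-0.0, -0.4, -0.5]
grip_width: 0.0257
```

```bash
python3 pl.py 568 -155 100 95.3 5 20
```

```text
t 11.43 p [ 503.7 -143.   125.2] rot [-92.7  -1.5  95.5] F [-0.  -0.4 -0.5] w 25.7 q [44.0, 34.0, -43.0, 123.0, 38.0, 35.0, 69.0]
[[-5.3, 7.9, -17.6, 0.2], [-5.3, 7.9, -17.6, -0.0], [-5.3, 7.9, -17.6, -0.0], [-2.7, 4.0, -8.9, -0.0], [0.0, 0.0, 0.0, -0.0]] -> left [0. 0. 0.] 0.0
```

Call:
step_arm(targets=[[-5,0,-18,0.2],[-6,2,-18,0],[-5,5,-12,0],[-3,6,-5,0],[0,3,0,0]])

```text
clock: 11.85
ee_pos: [0.5768, -0.155, 0.1154]
tcp_rot: [-93.7, -1.8, 95.3]
wrist_force: [0.1, 0.5, 0.8]
grip_width: -0.0005
```

```bash
python3 pl.py 568 -155 75 95.3 5 20; python3 -c "
from h import *
c=snap('wrist','w7')"
```

```text
t 11.85 p [ 576.8 -155.   115.4] rot [-93.7  -1.8  95.3] F [0.1 0.5 0.8] w -0.5 q [42.0, 39.0, -43.0, 114.0, 39.0, 38.0, 70.0]
[[-0.2, 19.2, 5.5, 0.0], [-0.2, 19.2, 5.5, -0.0], [-0.0, 1.3, 0.4, -0.0], [0.0, 0.0, 0.0, -0.0], [0.0, 0.0, 0.0, -0.0]] -> left [0. 0. 0.] 0.0
```

View pics/w7.png

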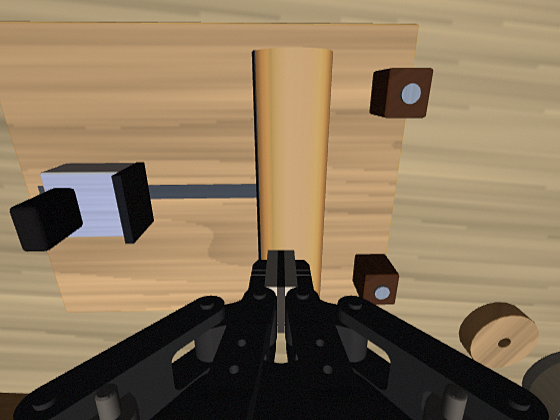

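Call:
step_arm(targets=[[0,12,3,0],[0,14,3,0],[0,10,2,0],[0,5,1,0],[0,1,0,0]])

```text
clock: 12.32
ee_pos: [0.5632, -0.1527, 0.068]
tcp_rot: [-93.2, -1.9, 95.4]
wrist_force: [0.2, 0.8, -0.1]
grip_width: 0.0002
```

```bash
python3 pl.py 568 -155 65 95.3 5 20
```

```text
t 12.32 p [ 563.2 -152.7   68. ] rot [-93.2  -1.9  95.4] F [ 0.2  0.8 -0.1] w 0.2 q [39.0, 42.0, -38.0, 117.0, 43.0, 33.0, 67.0]
[[-2.9, 3.2, -4.4, 0.1], [0.0, 0.0, 0.0, -0.0], [0.0, 0.0, 0.0, -0.0], [0.0, 0.0, 0.0, -0.0], [0.0, 0.0, 0.0, -0.0]] -> left [0. 0. 0.] 0.0
```

Call:
step_arm(targets=[[-1,2,-3,0],[-1,2,-2,0],[0,2,0,0],[0,1,0,0],[0,0,0,0]])

```text
clock: 12.73
ee_pos: [0.566, -0.1553, 0.066]
tcp_rot: [-92.8, -1.4, 95.4]
wrist_force: [-0.3, 0.5, -1.0]
grip_width: -0.0
```

Call:
step_arm(targets=[[0,3,0,0],[0,3,0,0],[0,3,0,0]])

```text
clock: 12.98
ee_pos: [0.5672, -0.1579, 0.0641]
tcp_rot: [-92.7, -0.8, 95.3]
wrist_force: [-9.6, -3.0, 28.8]
grip_width: 0.0001
```

Call:
step_arm(targets=[[4,-0.5,0,0],[5,0,0,0],[5,0,0,0]])

```text
clock: 13.23
ee_pos: [0.5677, -0.1461, 0.0672]
tcp_rot: [-92.9, -0.5, 95.1]
wrist_force: [0.3, 0.6, -0.4]
grip_width: -0.0001
```

```bash
python3 -c "
from h import *
c=snap('wrist','w8')
c=snap('top','t3')
i=c['img'][:,:,::-1]; cv2.imwrite('pics/t3c.png',cv2.resize(i[130:250,270:430],None,fx=5,fy=5,interpolation=cv2.INTER_CUBIC))"; python3 bar.py t3
```

```text
648 axis y at x=0 61.56873118587163 yaw rel jig 0.32353646669602104 zc 40.792471613770665 x range [-99.2412212  -98.90542983 100.61900111 101.51098802]
```

View pics/w8.png

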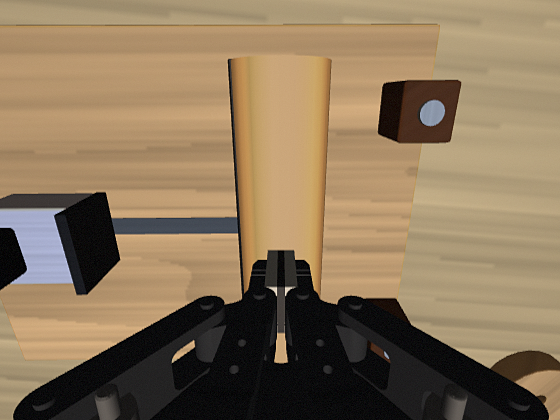

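View pics/t3c.png

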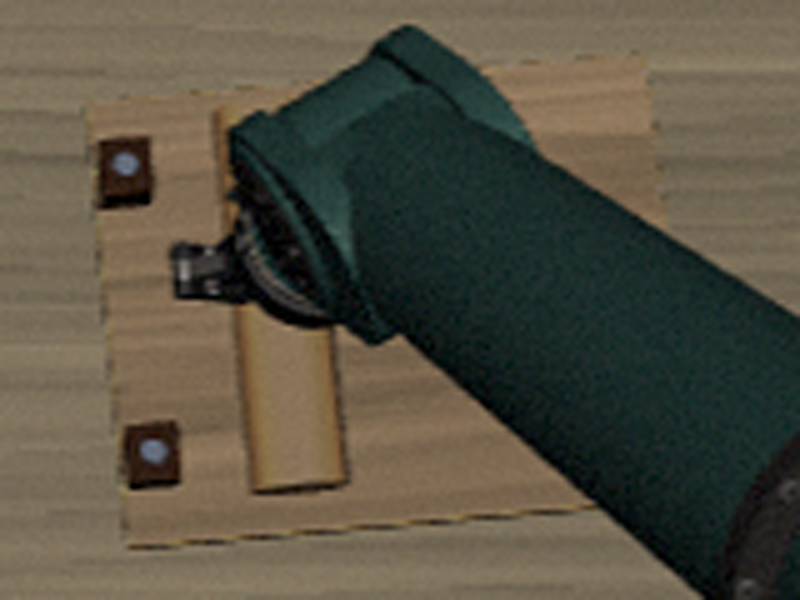

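Call:
step_arm(targets=[[-4,0,0,0],[-4,0,0,0],[-1,1,0,0],[0,1,0,0],[0,0,0,0]])

```text
clock: 13.75
ee_pos: [0.5686, -0.1555, 0.0651]
tcp_rot: [-92.7, -0.5, 95.2]
wrist_force: [-1.3, 0.5, 2.2]
grip_width: -0.0002
```

Call:
step_arm(targets=[[2,1,0,0],[4,1,0,0],[4,1,0,0],[4,1,0,0],[4,1,0,0]])

```text
clock: 14.17
ee_pos: [0.5675, -0.1445, 0.0651]
tcp_rot: [-92.6, 0.2, 94.7]
wrist_force: [-3.9, 0.1, 10.7]
grip_width: -0.0002
```

Call:
step_arm(targets=[[4,1,0,-0.2],[4,1,0,-0.2],[4,1,0,-0.2],[4,1,0,0],[4,1,0,0]])

```text
clock: 14.58
ee_pos: [0.566, -0.1281, 0.0649]
tcp_rot: [-92.5, 0.7, 95.0]
wrist_force: [-3.6, 0.3, 10.7]
grip_width: -0.0
```

```bash
python3 -c "
from h import *
c=snap('wrist','w9')
c=snap('top','t4')
"; python3 bar.py t4
```

```text
571 axis y at x=0 74.24280291726265 yaw rel jig -0.027758489114629428 zc 40.90365832873181 x range [-99.14555086 -98.97366628 100.56694219 101.42081823]
```

View pics/w9.png

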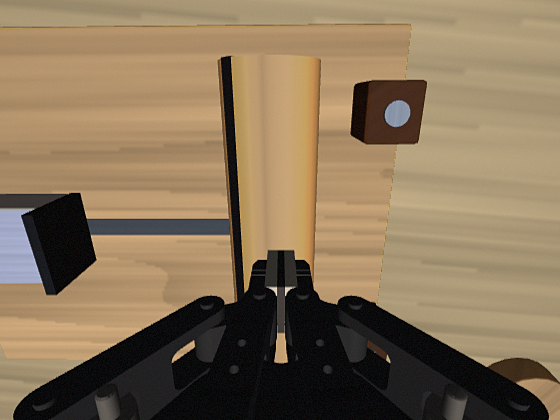

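Call:
step_arm(targets=[[0,-4,0,0],[-5,-1,0,0],[-6,0,0,0],[-3,0,0,0],[0,0,0,0]])

```text
clock: 15.1
ee_pos: [0.5671, -0.1441, 0.0697]
tcp_rot: [-92.5, 0.7, 95.0]
wrist_force: [-0.4, -0.3, 0.1]
grip_width: -0.0002
```

```bash
python3 pl.py 567 -142 66 95.3 5 20
```

```text
t 15.1 p [ 567.1 -144.1   69.7] rot [-92.5   0.7  95. ] F [-0.4 -0.3  0.1] w -0.2 q [35.0, 41.0, -36.0, 117.0, 45.0, 34.0, 63.0]
[[2.1, 3.7, 0.0, -0.3], [0.0, 0.0, 0.0, -0.0], [0.0, 0.0, 0.0, -0.0], [0.0, 0.0, 0.0, -0.0], [0.0, 0.0, 0.0, -0.0]] -> left [0. 0. 0.] 0.0
```

Call:
step_arm(targets=[[2,2,0,-0.3],[1,2,0,0],[0,1,0,0],[0,1,0,0]])

```text
clock: 15.43
ee_pos: [0.5671, -0.1434, 0.0644]
tcp_rot: [-92.4, 0.9, 95.1]
wrist_force: [-3.8, -1.5, 15.1]
grip_width: -0.0
```

Call:
step_arm(targets=[[2,0.5,0,0],[4,1,0,0],[4,1,0,0],[4,1,0,0],[4,1,0,0]])

```text
clock: 15.85
ee_pos: [0.5656, -0.128, 0.0651]
tcp_rot: [-92.3, 1.6, 95.0]
wrist_force: [-3.4, -0.6, 9.9]
grip_width: 0.0
```

Call:
step_arm(targets=[[4,1,0,0],[4,1,0,0],[4,1,0,0],[3,1,0,0],[1,0,0,0]])

```text
clock: 16.27
ee_pos: [0.5638, -0.1092, 0.0653]
tcp_rot: [-92.2, 1.9, 95.3]
wrist_force: [-0.7, 1.1, 0.3]
grip_width: -0.0001
```

```bash
python3 -c "
from h import *
c=snap('wrist','w10')
c=snap('top','t5')
"; python3 bar.py t5
```

```text
550 axis y at x=0 90.76341164192603 yaw rel jig -0.040879353082570485 zc 41.15138012494896 x range [-99.31128629 -98.97934037 -16.89229005 -12.37326068]
```

View pics/w10.png

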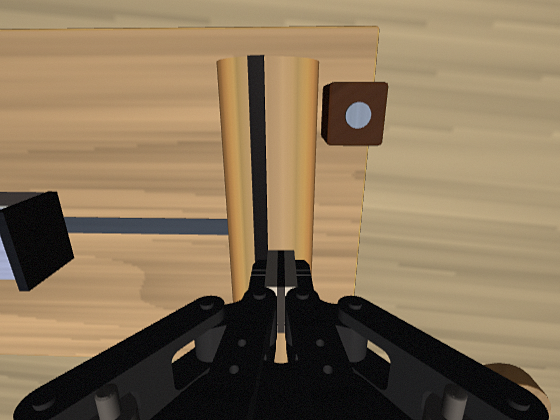

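Call:
step_arm(targets=[[0,-4,0,0],[-5,-1,0,0],[-5,0,0,0],[-1,1,0,0],[0,2,0,0]])

```text
clock: 16.78
ee_pos: [0.565, -0.1222, 0.0668]
tcp_rot: [-92.2, 1.9, 95.2]
wrist_force: [-0.1, 0.2, -0.4]
grip_width: -0.0002
```

Call:
step_arm(targets=[[0,2,0,0],[0,1,0,0],[0,1,0,0]])

```text
clock: 17.03
ee_pos: [0.5653, -0.1244, 0.065]
tcp_rot: [-92.1, 2.2, 95.1]
wrist_force: [-3.4, -0.2, 11.6]
grip_width: 0.0002
```

Call:
step_arm(targets=[[2,0.5,0,0],[3,1,0,0],[3,1,0,0],[1,0.5,0,0],[0,0.5,0,0]])

```text
clock: 17.45
ee_pos: [0.5645, -0.1177, 0.0653]
tcp_rot: [-92.1, 2.6, 94.9]
wrist_force: [-1.1, 0.2, 4.8]
grip_width: -0.0001
```

```bash
python3 -c "
from h import *
c=snap('wrist','w11')
c=snap('top','t6')
"; python3 bar.py t6
```

```text
577 axis y at x=0 93.05652842511854 yaw rel jig -0.18552863115058765 zc 41.195634256004325 x range [-99.28934869 -98.85829033  -7.17860668 100.85958391]
```

View pics/w11.png

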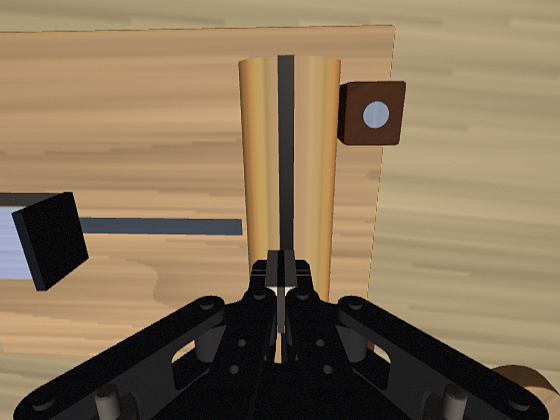

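Call:
step_arm(targets=[[2,0.7,0,-0.2],[2,0.7,0,-0.2],[1,0.5,0,0]])

```text
clock: 17.8
ee_pos: [0.5642, -0.114, 0.0652]
tcp_rot: [-92.0, 2.9, 95.3]
wrist_force: [-1.7, -1.8, 7.1]
grip_width: -0.0002
```

Call:
step_arm(targets=[[1,0.5,0,0],[0,0,0,0]])

```text
clock: 17.97
ee_pos: [0.5643, -0.1143, 0.0654]
tcp_rot: [-92.0, 3.0, 95.2]
wrist_force: [-0.6, 0.2, 1.6]
grip_width: 0.0003
```

```bash
python3 -c "
from h import *
c=snap('top','t7')
"; python3 bar.py t7
```

```text
572 axis y at x=0 95.14765852151945 yaw rel jig 0.1945346720045243 zc 41.04558881580881 x range [-99.51306586 -99.0001938  -13.10910985  -9.60974709]
```

Call:
step_arm(targets=[[0,-5,0,0],[0,-15,0,0],[0,-20,0,0],[0,-20,5,0],[-5,-10,15,0]])

```text
clock: 18.43
ee_pos: [0.5428, -0.1155, 0.1338]
tcp_rot: [-91.9, 2.7, 95.4]
wrist_force: [0.2, -0.4, 0.3]
grip_width: 0.0003
```

Call:
step_arm(targets=[[0,-2,25,0],[0,0,35,0],[0,8,30,0],[0,12,20,0],[0,10,5,0]])

```text
clock: 18.85
ee_pos: [0.4285, -0.1283, 0.1051]
tcp_rot: [-92.5, 2.7, 95.2]
wrist_force: [-0.3, -0.6, -0.3]
grip_width: -0.0002
```

```bash
python3 -c "
from h import *
c=snap('top','t8')
i=c['img'][:,:,::-1]; cv2.imwrite('pics/t8c.png',cv2.resize(i[130:250,270:430],None,fx=5,fy=5,interpolation=cv2.INTER_CUBIC))
c=snap('wrist','w12')
"; python3 bar.py t8; python3 pl.py 410 -115 90 95.3 5 20
```

```text
1183 axis y at x=0 95.15630679705116 yaw rel jig 0.07074925390461102 zc 40.960664627006246 x range [-87.17425612 -83.67523193 100.58043853 101.90026443]
t 18.95 p [ 430.2 -127.9  104.6] rot [-92.5   2.6  95.2] F [-0.3  0.2 -0.2] w 0.2 q [36.0, 30.0, -35.0, 134.0, 48.0, 26.0, 57.0]
[[10.9, 9.3, 13.9, -0.1], [4.4, 3.8, 5.6, -0.0], [0.0, 0.0, 0.0, -0.0], [0.0, 0.0, 0.0, -0.0], [0.0, 0.0, 0.0, -0.0]] -> left [0. 0. 0.] 0.0
```

View pics/w12.png

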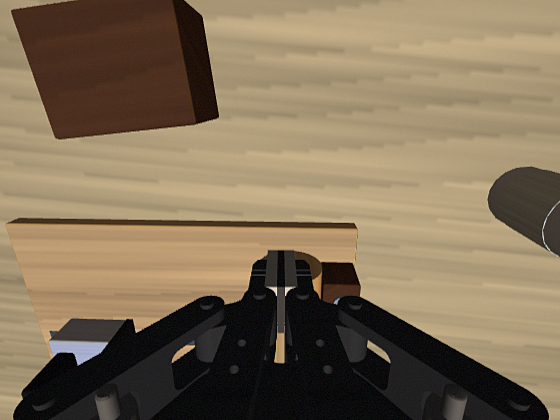

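View pics/t8c.png

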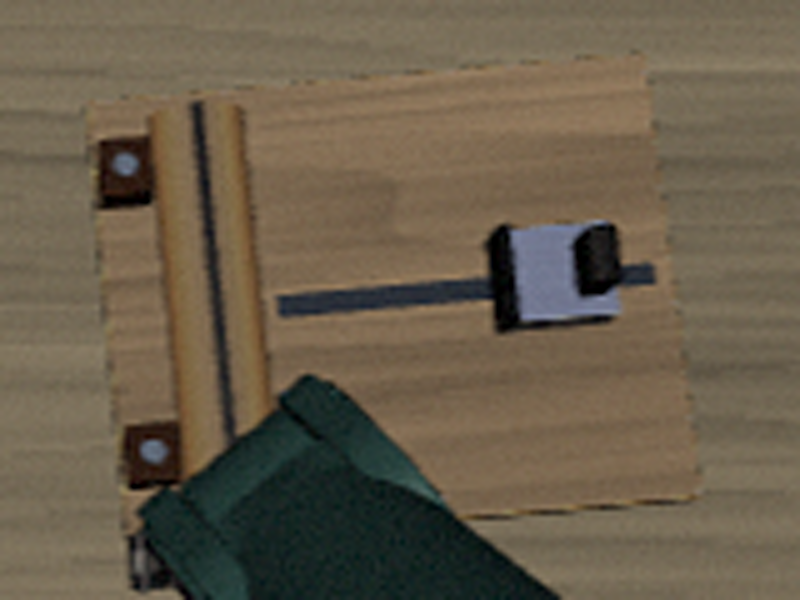

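Call:
step_arm(targets=[[8,6,4,0],[8,6,4,0],[4,4,2,0],[0,1,0,0],[0,0,0,0]], gripper=0)

```text
clock: 19.37
ee_pos: [0.4275, -0.1079, 0.0875]
tcp_rot: [-93.1, 2.5, 95.2]
wrist_force: [1.0, -0.8, 0.5]
grip_width: 0.0603
```

```bash
python3 -c "
from h import *
c=snap('wrist','w13')
from bar import *
e=O-99*X+95.2*Y; print(e)
";  python3 nf.py w13 5.3 .4642 -.1196 .0403
```

```text
[ 464.12957495 -119.55169689]
circle [-1.47281025  1.16358515 24.34723496] med res 0.3749134220287047
ellipse ((121.52334594726562, 122.92861938476562), (193.1083984375, 196.46456909179688), 110.3291244506836)
slot n 1199 centroid rel [ 0.35740158 18.52959667] radial angle from up -1.104992376886624 rect ((-1.126948595046997, 19.689579010009766), (11.05876350402832, 6.794851779937744), 88.15238952636719)
pca from up -1.882387243746434
```

View pics/w13_face.png

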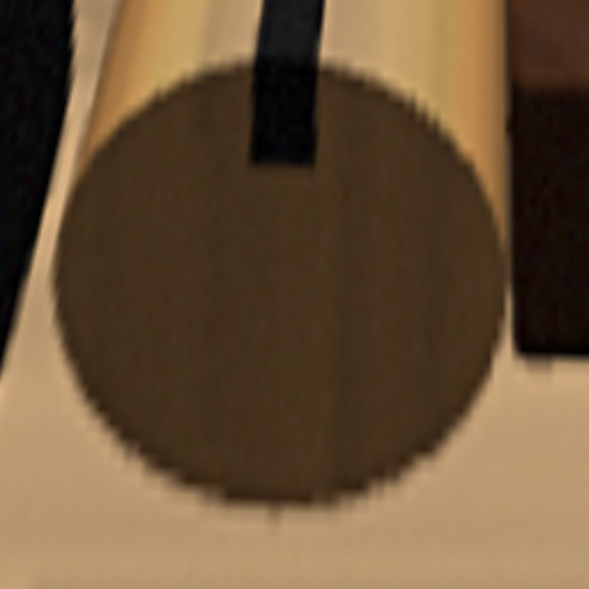

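View pics/w13.png

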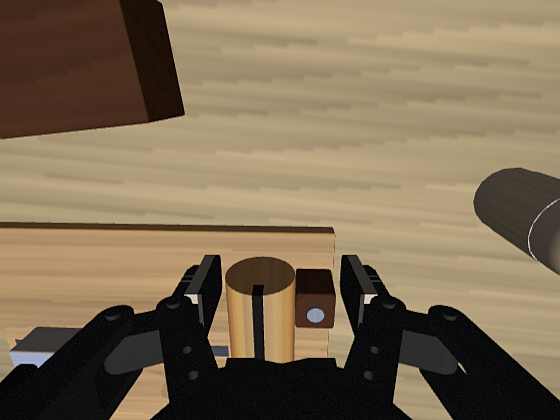

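Slot measures within 2° of up, bar seated at the fence. Now go behind the stop grip with the fingers shut and push it.

Call:
step_arm(targets=[[0,-15,5,0],[-5,-25,0,0],[-15,-25,-10,0],[-25,-10,-20,0],[-28,0,-22,0]], gripper=1)

```text
clock: 19.83
ee_pos: [0.4758, -0.169, 0.1721]
tcp_rot: [-92.8, 2.2, 96.0]
wrist_force: [0.8, 0.2, 0.6]
grip_width: 0.0092
```

```bash
python3 pl.py 583 -335 140 95.3 5 33
```

```text
t 19.83 p [ 475.8 -169.   172.1] rot [-92.8   2.2  96. ] F [0.8 0.2 0.6] w 9.2 q [48.0, 28.0, -45.0, 124.0, 36.0, 37.0, 74.0]
[[-28.8, 7.1, -14.4, 0.7], [-28.7, 7.2, -14.7, -0.0], [-28.7, 7.2, -14.7, -0.0], [-28.7, 7.2, -14.7, -0.0], [-28.7, 7.2, -14.7, -0.0]] -> left [ 18.8 -29.2  -5.6] 0.0
```

Call:
step_arm(targets=[[-29,3,-15,0.5],[-29,3,-15,0],[-29,3,-15,0],[-29,3,-15,0],[-20,3,-10,0]])

```text
clock: 20.25
ee_pos: [0.5695, -0.309, 0.174]
tcp_rot: [-93.7, 2.4, 95.2]
wrist_force: [0.2, -0.4, 0.7]
grip_width: 0.0002
```

```bash
python3 pl.py 583 -335 110 95.3 5 20
```

```text
t 20.25 p [ 569.5 -309.   174. ] rot [-93.7   2.4  95.2] F [ 0.2 -0.4  0.7] w 0.2 q [54.0, 37.0, -43.0, 107.0, 36.0, 46.0, 87.0]
[[-6.9, 18.7, -2.0, -0.1], [-6.9, 18.7, -1.9, -0.0], [-6.9, 18.7, -1.9, -0.0], [-3.6, 9.7, -1.0, -0.0], [0.0, 0.0, 0.0, -0.0]] -> left [0. 0. 0.] 0.0
```

Call:
step_arm(targets=[[-14,6,-3,0],[-8,16,-2,0],[-4,18,-1,0],[-1,10,0,0],[0,2,0,0]])

```text
clock: 20.67
ee_pos: [0.5871, -0.3507, 0.1239]
tcp_rot: [-94.3, 2.6, 94.3]
wrist_force: [-0.5, 0.8, -0.4]
grip_width: 0.0001
```

```bash
python3 pl.py 583 -332 61 95.3 5 20;  python3 -c "
from h import *
c=snap('wrist','w14')
"
```

```text
t 20.67 p [ 587.1 -350.7  123.9] rot [-94.3   2.6  94.3] F [-0.5  0.8 -0.4] w 0.1 q [53.0, 42.0, -40.0, 104.0, 40.0, 43.0, 87.0]
[[6.6, 18.7, 2.2, -1.0], [6.6, 18.8, 2.1, -0.0], [6.6, 18.8, 2.1, -0.0], [1.9, 5.3, 0.6, -0.0], [0.0, 0.0, 0.0, -0.0]] -> left [0. 0. 0.] 0.0
```

View pics/w14.png

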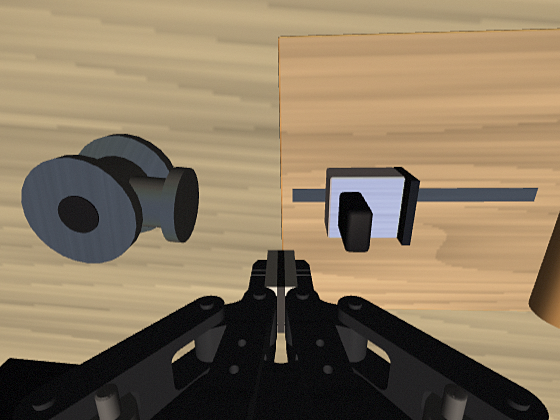

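Call:
step_arm(targets=[[4,14,1,-0.5],[4,18,1,-0.5],[3,14,1,0],[1,8,0,0],[0,3,0,0]])

```text
clock: 21.13
ee_pos: [0.588, -0.3342, 0.065]
tcp_rot: [-94.4, 2.5, 95.8]
wrist_force: [-0.8, 0.5, -0.1]
grip_width: -0.0003
```

```bash
python3 pl.py 583 -332 61 95.3 5 20
```

```text
t 21.13 p [ 588.  -334.2   65. ] rot [-94.4   2.5  95.8] F [-0.8  0.5 -0.1] w -0.3 q [50.0, 45.0, -36.0, 107.0, 44.0, 37.0, 83.0]
[[2.9, 3.5, 5.1, 0.5], [0.0, 0.0, 0.0, -0.0], [0.0, 0.0, 0.0, -0.0], [0.0, 0.0, 0.0, -0.0], [0.0, 0.0, 0.0, -0.0]] -> left [0. 0. 0.] 0.0
```

Call:
step_arm(targets=[[3,1,3,0.3],[5,1,2,0.2],[6,0,0,0],[8,0,0,0],[8,0,0,0]])

```text
clock: 21.55
ee_pos: [0.5807, -0.3075, 0.0621]
tcp_rot: [-94.5, 2.9, 95.1]
wrist_force: [0.5, -3.1, -3.0]
grip_width: -0.0001
```

Call:
step_arm(targets=[[10,0,0,0],[10,0,0,0],[10,0,0,0],[10,0,0,0],[10,0,0,0]])

```text
clock: 21.97
ee_pos: [0.5759, -0.2566, 0.0619]
tcp_rot: [-94.5, 3.2, 94.9]
wrist_force: [-0.6, -3.8, 3.4]
grip_width: -0.0003
```

```bash
cat > st.py <<'E'
from bar import *
c=snap('top',sys.argv[1]); P=cloud(c)
i=c['img'][:,:,::-1]; cv2.imwrite(f'pics/{sys.argv[1]}c.png',cv2.resize(i[130:250,270:430],None,fx=5,fy=5,interpolation=cv2.INTER_CUBIC))
q=P[150:215,300:420].reshape(-1,3)*1000; q=q[(q[:,2]>43)&(q[:,2]<50)]
j=np.c_[(q[:,:2]-O)@X,(q[:,:2]-O)@Y]; j=j[(abs(j[:,0])<27)&(j[:,1]<72)]
print('stop top y range',np.percentile(j[:,1],[0,2,98,100]),len(j))
E
python3 st.py t9; python3 pl.py 574 -205 63 95.3
```

```text
stop top y range [-42.10221588 -39.84378807  70.88460489  71.64920904] 167
t 22.02 p [ 575.8 -252.8   62. ] rot [-94.5   3.1  95.2] F [-1.5 -0.4  2.4] w 0.2 q [42.0, 42.0, -33.0, 114.0, 47.0, 32.0, 72.0]
[[40.8, -2.9, -2.4, -0.1], [6.8, -0.5, -0.4, -0.0], [0.0, 0.0, 0.0, -0.0], [0.0, 0.0, 0.0, -0.0], [0.0, 0.0, 0.0, -0.0]] -> left [0. 0. 0.] 0.0
```

View pics/t9c.png

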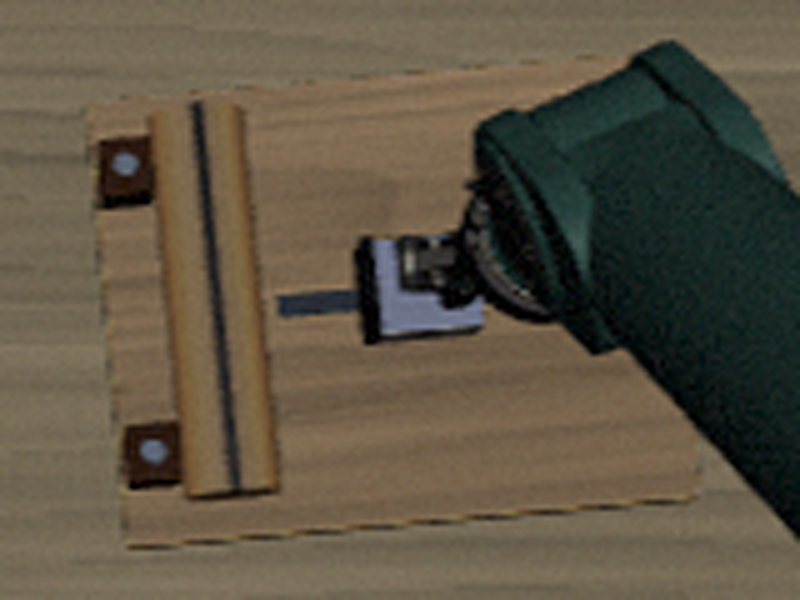

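Call:
step_arm(targets=[[6,0,0,0],[10,0,0,0],[10,0,0,0],[8,0,0,0],[3,0,0,0]])

```text
clock: 22.43
ee_pos: [0.5723, -0.2115, 0.0606]
tcp_rot: [-94.5, 3.1, 95.2]
wrist_force: [0.3, -2.9, 2.3]
grip_width: 0.0001
```

```bash
python3 st.py t10; python3 bar.py t10; python3 pl.py 572 -200 63 95.3
```

```text
stop top y range [ 3.54971859  5.60522    71.44303459 71.94300424] 158
1345 axis y at x=0 95.01931125876253 yaw rel jig 0.14058815493984547 zc 40.88122370533608 x range [-99.24970227 -98.46206707 100.54466936 103.22999078]
t 22.48 p [ 572.3 -210.8   60.6] rot [-94.5   3.1  95.3] F [ 0.4 -1.2  1. ] w 0.2 q [38.0, 41.0, -32.0, 116.0, 48.0, 30.0, 66.0]
[[10.6, -2.9, -0.9, -0.0], [0.0, 0.0, 0.0, -0.0], [0.0, 0.0, 0.0, -0.0], [0.0, 0.0, 0.0, -0.0], [0.0, 0.0, 0.0, -0.0]] -> left [0. 0. 0.] 0.0
```

View pics/t10c.png

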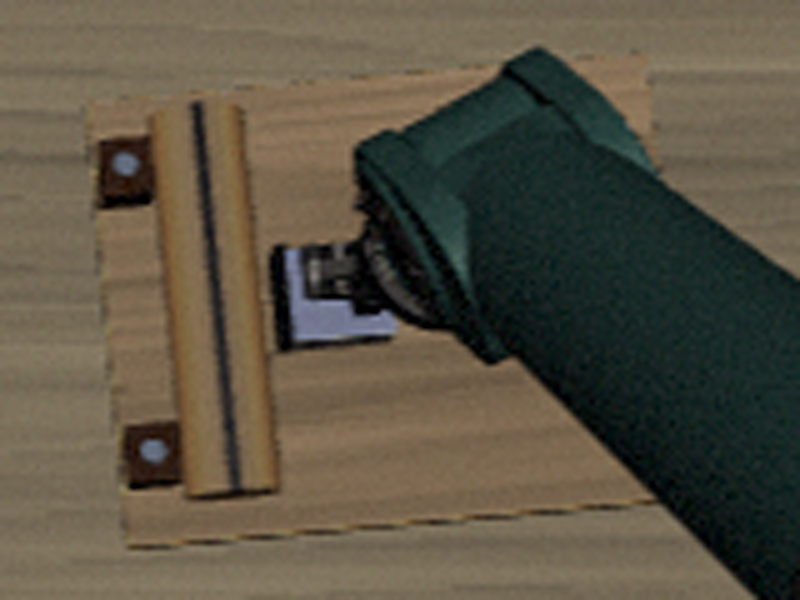

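Call:
step_arm(targets=[[2,0,0,0],[2,-0.3,0,0],[2,0,0,0],[1,0,0,0]])

```text
clock: 22.82
ee_pos: [0.5717, -0.2045, 0.0602]
tcp_rot: [-94.5, 3.2, 95.2]
wrist_force: [0.1, -5.6, 3.7]
grip_width: -0.0002
```

Call:
step_arm(targets=[[1,0,0,0],[1,0,0,0]])

```text
clock: 22.98
ee_pos: [0.5717, -0.2046, 0.0603]
tcp_rot: [-94.5, 3.3, 95.1]
wrist_force: [0.1, -4.9, 3.7]
grip_width: 0.0002
```

```bash
python3 st.py t11; python3 bar.py t11; python3 -c "
from h import *
c=snap('wrist','w15'); print(ctrl.get_obs()['wrist_force'],ctrl.get_obs()['ee_pos'])"
```

```text
stop top y range [12.18931014 14.61004892 71.24891877 71.84974269] 139
1371 axis y at x=0 95.1398391241001 yaw rel jig 0.011526259110813187 zc 40.98676729081258 x range [-99.31983242 -98.58517126 100.97561019 102.30708784]
[ 0.23689609 -4.73103083  3.29865334] [ 0.57168085 -0.20461247  0.06034251]
```

View pics/w15.png

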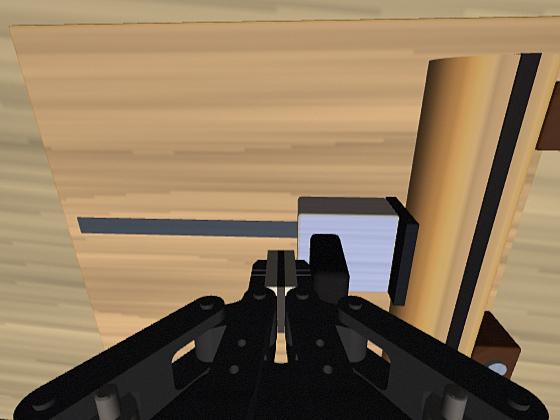

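View pics/t11c.png

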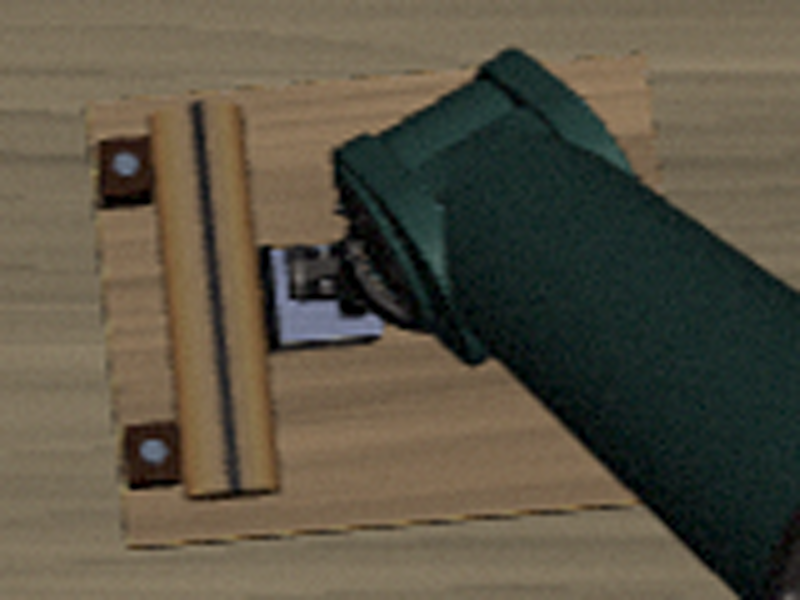

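Call:
step_arm(targets=[[1.5,0,0,0],[1.5,0,0,0]])

```text
clock: 23.25
ee_pos: [0.5717, -0.2047, 0.0604]
tcp_rot: [-94.5, 3.5, 94.9]
wrist_force: [-0.0, -5.8, 2.5]
grip_width: -0.0004
```

Call:
step_arm(targets=[[2.5,0,0,-0.3],[2.5,0,0,0]])

```text
clock: 23.42
ee_pos: [0.5717, -0.2047, 0.0605]
tcp_rot: [-94.5, 3.9, 95.0]
wrist_force: [0.2, -7.4, 3.3]
grip_width: 0.0001
```

Firm stop at 7.4 N with no motion: the stop is against the bar. Back off and look.

Call:
step_arm(targets=[[-3,0,0,0],[-8,0,0,0],[-15,0,0,0],[-20,-5,0,0],[-20,-15,0,0]])

```text
clock: 23.83
ee_pos: [0.5742, -0.257, 0.0807]
tcp_rot: [-94.3, 2.8, 95.8]
wrist_force: [1.1, 0.2, -0.2]
grip_width: 0.0
```

Call:
step_arm(targets=[[-20,-25,0,0],[-25,-30,0,0],[-25,-30,0,0],[-25,-20,0,0],[-15,-5,0,0]])

```text
clock: 24.25
ee_pos: [0.5764, -0.3586, 0.1965]
tcp_rot: [-94.4, 1.8, 96.4]
wrist_force: [0.8, -0.7, 0.4]
grip_width: -0.0
```

```bash
python3 st.py t12; python3 bar.py t12; python3 -c "
from h import *
c=snap('side','s2')
i=c['img'][:,:,::-1]; cv2.imwrite('pics/s2c.png',cv2.resize(i[130:250,220:360],None,fx=5,fy=5,interpolation=cv2.INTER_CUBIC)); print(ctrl.get_obs())"
```

```text
stop top y range [10.43744247 11.12048413 70.64606792 71.97402022] 255
1386 axis y at x=0 95.29138838458988 yaw rel jig 0.10467512761187518 zc 41.06366760942089 x range [-99.26581369 -98.53469493 100.59366734 103.02152546]
{'clock': 24.35, 'q': array([ 58.0140099 ,  37.77397171, -44.66084213, 102.12948991,
        34.03662805,  49.26314482,  94.69905048]), 'qd': array([-2.55843525,  0.69483494, -0.58970267,  5.06251929, -0.76945927,
       -0.67556364, -1.93218051]), 'tau': array([ 1.08615163e-02, -5.10542750e+01, -1.03489038e+01, -1.75472760e+01,
        3.19374993e-02, -2.00470914e-01,  1.60750318e-01]), 'ee_pos': array([ 0.57552368, -0.35947819,  0.1944723 ]), 'tcp_rot': array([-94.29179752,   1.76125903,  96.21524482]), 'wrist_force': array([0.01932149, 0.35998192, 0.33394764]), 'ft_torque': array([0.0037342 , 0.10794538, 0.01025811]), 'grip_width': -0.00015000655461015427}
```

View pics/t12c.png

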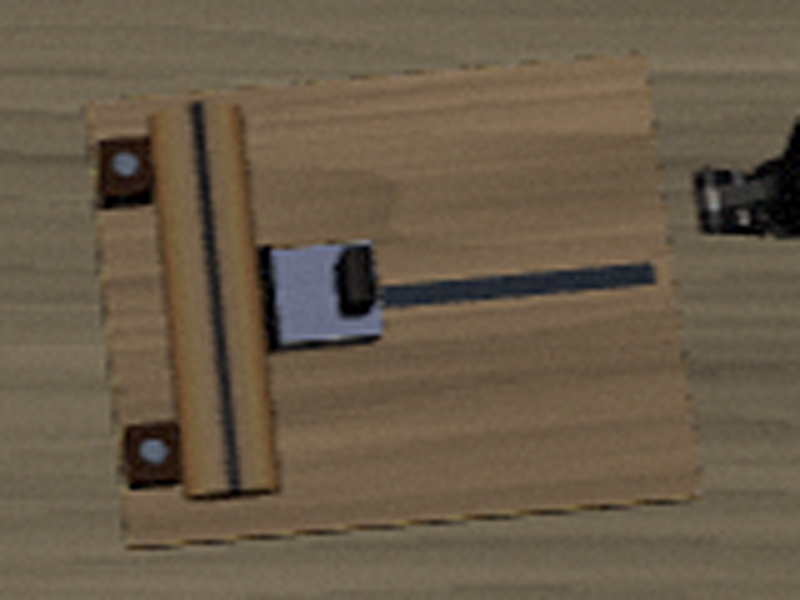

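View pics/s2c.png

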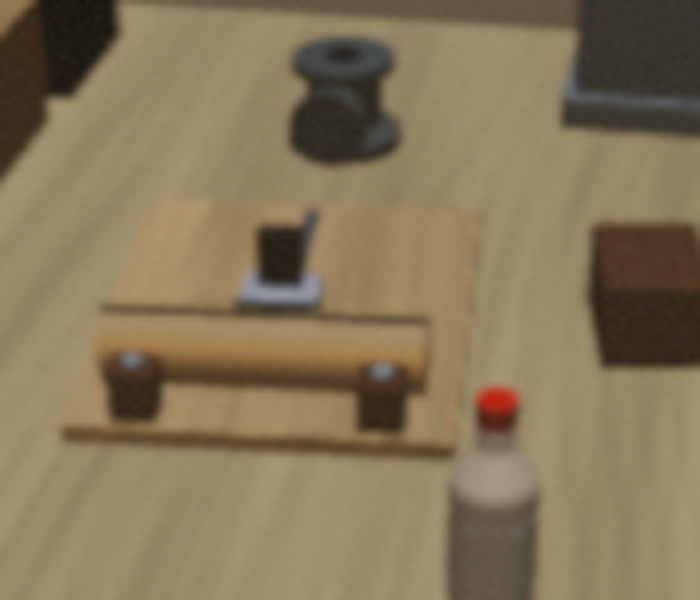

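```bash
python3 - <<'E'
from bar import *
for t in ('t8','t12'):
    c=dict(np.load(t+'.npz')); P=cloud(c)*1000; g=c['img'].astype(int).sum(2)
    q=P.reshape(-1,3); o=c['world_from_camera'][:3,3]*1000
    v,u=np.mgrid[:420,:560]; d=np.stack([(u-c['cx'])/c['fx'],(v-c['cy'])/c['fy'],np.ones(u.shape)],-1)@c['world_from_camera'][:3,:3].T
    W=o+d*((64.5-o[2])/d[...,2])[...,None]; J=np.stack([(W[...,:2]-O)@X,(W[...,:2]-O)@Y],-1)
    m=(abs(J[...,0])<60)&(abs(J[...,1]-95)<12)
    w=np.clip(np.median(g[m])-40-g,0,None)*m
    print(t,'slot y',(w*J[...,1]).sum()/w.sum())
c=dict(np.load('t12.npz'));P=cloud(c)*1000;q=P.reshape(-1,3);q=q[(q[:,2]>82)&(q[:,2]<92)];j=np.c_[(q[:,:2]-O)@X,(q[:,:2]-O)@Y];j=j[(abs(j[:,0])<30)&(abs(j[:,1]-25)<30)];print('grip',j.mean(0),len(j))
E
python3 pl.py 576 -360 195 96; python3 - <<'E'
from h import *
a=dict(np.load('top0.npz'));b=dict(np.load('t12.npz'))
d=abs(a['img'].astype(int)-b['img']).sum(2)>90
n,l,s,c=cv2.connectedComponentsWithStats(d.astype(np.uint8))
print([ (x[:5].tolist()) for x in s[1:] if x[4]>12])
E
```

```text
t8 slot y 94.48167215328714
t12 slot y 94.80093743210871
grip [8.69524014e-03 2.54545663e+01] 73
t 24.35 p [ 575.5 -359.5  194.5] rot [-94.3   1.8  96.2] F [0.  0.4 0.3] w -0.2 q [58.0, 38.0, -45.0, 102.0, 34.0, 49.0, 95.0]
[[-0.6, -0.5, -0.5, 0.2], [0.0, 0.0, 0.0, -0.0], [0.0, 0.0, 0.0, -0.0], [0.0, 0.0, 0.0, -0.0], [0.0, 0.0, 0.0, -0.0]] -> left [0. 0. 0.] 0.0
[[409, 119, 151, 301, 13760], [307, 150, 19, 80, 221], [168, 161, 22, 67, 768], [367, 174, 27, 23, 311], [439, 175, 10, 8, 41], [186, 179, 4, 47, 52], [321, 178, 26, 23, 302], [168, 227, 20, 13, 54], [550, 257, 10, 8, 25], [549, 266, 11, 15, 56], [550, 283, 10, 12, 42]]
```

Call:
step_arm(targets=[[0,0,0,0],[0,0,0,0]])

```text
clock: 24.52
ee_pos: [0.5745, -0.3558, 0.1923]
tcp_rot: [-94.2, 1.4, 96.3]
wrist_force: [0.2, -0.1, 1.1]
grip_width: -0.0001
```

```bash
python3 -c "
from h import *
print(ctrl.get_obs()['qd'].round(1)); print(ctrl.sign_off())"
```

```text
[-0.8  0.6 -1.1  2.5 -1.3 -0.5 -0.2]
the job is handed in; nothing more can be done
None
```

The job is done and handed in at 24.5 s of the 67 s allowed.

- **Placing:** I laid the bar on the board at jig y ≈ 61 mm, about 1 mm off centre, with its yaw within 0.1° of the fence line. I then let go of it with the slot about 77° from up, facing the stop.
- **Rolling:** I rolled it to the fence with the shut fingertips resting on top, in a few short strokes.
- **Stop:** I pushed it from behind its grip until it would not move any further, at about 7 N, then backed the arm clear.

Last checks:

| Check | Result |
|---|---|
| Bar axis | jig y ≈ 95.2 mm (target 95), yaw about 0.1° |
| Slot | about 1° from up by the top camera at the end; the wrist camera gave 1–2° before the stop was moved |
| Stop face | about 70.4 mm against the bar's back at about 70.3 mm, so touching |
| Other things on the bench | no shift seen in a before/after picture comparison, apart from a small change at the pump's edge (see below) |

- **Camera disagreement:** the top and wrist cameras differed by up to about 2 mm on the bar's position, which is about the stated calibration error.
- **Possible small gap at the fence:** an earlier wrist picture could not rule out a gap of up to about 0.5 mm between the bar and one fence block. The final push on the stop should have closed it.
- **Change at the pump:** the comparison showed a small change at the edge of the pump. I took it to be the arm or its shadow, since the arm did not go near enough to touch it.

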